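# Shim a grey-scale target tight in the copy-stand jig and hold the jaw

## Robot

A 6-joint arm with a two-finger parallel gripper is mounted at the origin on the work surface. World frame = base frame: x ahead of the robot, y to its left, z up, the work surface at z = 0. Lengths are in m, angles in degrees, forces in N, time in s.
With the tool pointing down it reaches from about 0.35 to 1 m from the base axis. Payload 7.1 kg.
Tool frame: the origin (TCP) lies on the mounting face of the last link; the fingertips stand r.tip_extent ahead of it and the grasp point (between the pads) lies 155 mm ahead of it (r.tip_extent is the distance from the TCP to the fingertips, in m); z points along the fingers, y is the direction in which the jaws open and shut (so a half turn about z gives the same grasp; the last joint's range is limited). The gripper opens to 85 mm and grips with 20 to 120 N. Pads are 22 mm wide; open, the fingers measure 114 mm over their backs; the gripper's body (76 mm by 85 mm) begins 54 mm behind the grasp point. The pads swing forward as they close: fully open they stand 13 mm farther back than shut.
Start: joints at [65.031, 24.242, 93.386, -0, 62.372, -1.089], TCP at [0.253, 0.571, 0.405] pointing down, gripper open.
Joint ranges: [-172.04, 172.04], [-51.8, 120.97], [4.93, 147.93], [-75.15, 255.16], [6.16, 154.13], [-145.62, 145.62]. Speed limits (degrees/s): [136.94, 136.94, 172.46, 180, 180, 180].

## Interface

Orientations are given as a 3x3 rotation matrix whose columns are the frame's x, y, z axes.
In Python, from plant import r gives the robot as it stands.
- The arm moves only by the tool drive_tool, never from a script. Its arguments are lists of equal length, an entry for each row: "rotation": the turn, a rotation vector about the tool's x, y, z in rad, a list of three; "travel": the shift along the tool's x, y, z in cm, a list of three; "grip": the closure, from 0 (fully open) to 1 (shut). In form: {"rotation": [[wx, wy, wz], ...], "travel": [[dx, dy, dz], ...], "grip": [grip, ...]}. A call has 1 to 8 rows; each row shifts and turns the commanded pose from where the row before left it, along the tool's axes as they then stand; what a row does not reach is not made up. A row lasts 1/10 s, in which the tool goes at most 50 mm and 8.59 degrees, less where a joint would pass 70% of its speed; a pose out of reach is approached as far as the arm can. A call is refused whole if a number of a shift passes 5 or a number of a turn 0.15, either way. A call with a gripper value outside its range is refused whole. The fingers move at their own pace and stop on an object; "newtons" is the grip in N (left out, the last holds). Time passes only in rows, so rows that do not move let the fingers close. It gives the time, the measured TCP pose, the force and the opening at its end, in the units of the state.
- r.get_state(): the state, without advancing time (a new reading comes with each control period).
- r.get_image(name): name is "scene" or "top" or "wrist"; returns a dict with "frame" (480x640x3 uint8, red, green, blue), "intrinsics" (3x3 intrinsics, pixels), "position" and "attitude" of the camera in the world. Camera axes: x right, y up, looking along -z (the intrinsics and any distortion apply to the point x, -y, -z); pixel columns grow to the right and rows downward; lengths in m; the calibration is good to about 2 mm. A picture is of the moment at which its call begins. There is no depth.
- r.sign_off(): hands the job in, once; it reports no verdict.
Trained networks look in the newest picture that a camera, given by its name, has taken for a name from the list of things; names that differ only in an ending like _2 or _b are one class to them, and where a whole thing is asked for, a point or a joint stands for the part that bears it (a point fixed in the world has none). Each returns a list of dicts, best first, with "score" (0 to 1); they miss things now and then, are a little off and sometimes report something else, mostly with a low value. They report only what shows in the picture. A call takes as long as a camera call.
- r.boxes_of(camera, target): "extent" ([left, top, width, height] in pixels, round what is visible of it).
- r.regions_of(camera, target): "mask" (480x640 bool, what is visible of it) and "extent" ([left, top, width, height] in pixels, round what is visible of it).
- r.place_of(camera, target): "position" ([row, column] in pixels: a listed point, or the origin of a listed thing).
The state is a dict: "time": time; "qpos": joint angles; "joint_velocities": joint speeds; "effort": joint torques, N m; "tool_pos": TCP position; "ee_rot": TCP orientation; "force": force on the tool from outside, world axes, zero at the start; "moment": the same for the moment, N m; "finger_gap": finger opening in m.
Only numpy, scipy, OpenCV 4.12 (cv2) and the standard library are available. Lean on these libraries where they do the work, as an engineer would, in place of code of your own. Each camera call takes 0.05 s, during which the arm holds its last target.

## Task

Clamp the wooden grey-scale target for its exposure: stand orange shims upright, side by side, in the gap between the jaw and the target until the jaw, pushed towards the fence by its blue post, closes firmly on the stack before it runs out of travel (it takes two or three). Finish while holding: keep the jaw pressed on the stack with a firm push of about 10 N, not letting go and never ramming it hard, and leave the lens, cap, loupe, brush and mug where they are.

Things in the scene. Friction and masses are not known exactly. Their poses are not given: they have to be found in the camera images.
- jig: fixed aluminium bed of the clamping jig, 90 x 310 mm, 12 mm thick, lying on the table. Origin on its underside, under the front face of the jaw when the jaw is fully back; the jig's +y points from the jaw to the dark fence, its x across the bed. The bed's top is 12 mm above the table and everything in the jig is centred on x = 0
- jaw (a joint): travel in m of the steel jaw with its blue grip post along the jig's +y: 0 fully back (gap widest), 0.020 at its hard end stop. A spring drives it back (0.8 N at 0, 1.6 N at 0.020), so it must be held forward. The travel alone is too short to reach the target
- jaw_face (a point): middle of the jaw's flat front face (40 mm wide, 34 mm high, standing on the bed from 1 mm above it), 32 mm above the table; it moves with the jaw; this face and the target's face bound the gap
- jaw_grip (a point): point on the axis of the jaw's upright blue grip post (24 x 24 mm square, sides along the jig's x and y), 18 mm below the post's top, 56 mm above the table, 56 mm behind the jaw's face. The post is clear from 28 to 74 mm above the table on its sides; take hold of it or push it towards the fence
- fence: dark steel block bolted on the bed, 64 x 20 x 34 mm, origin under its centre at bed height; does not move
- target: loose wooden bar with grey patches on top, 46 mm wide (its x), 100 mm long (its y), 34 mm high, 0.2 kg, lying on the bed against the fence; origin under its centre
- target_face (a point): middle of the target's face that looks at the jaw, 32 mm above the table. The gap from the jaw's face (fully back) to it starts at 36 to 58 mm; it takes two or three shims so that the rest is less than the jaw's travel
- mat: black rubber mat, 170 x 230 mm, 3 mm thick, fixed, on which the four shims stand; origin under its centre
- shim0_c (a point): centre of orange shim 0, a block 54 mm long (its x), 14 mm thick (its y), 40 mm high (its z), 45 g, starts standing on the mat; in the gap it stands upright with its length across the bed, 14 mm of gap taken up; its ends then overhang the jaw's and target's faces and can be gripped lengthwise, from above. All four are alike; spare ones may stay on the mat
- shim1_c (a point): centre of orange shim 1, a block 54 mm long (its x), 14 mm thick (its y), 40 mm high (its z), 45 g, starts standing on the mat; in the gap it stands upright with its length across the bed, 14 mm of gap taken up; its ends then overhang the jaw's and target's faces and can be gripped lengthwise, from above. All four are alike; spare ones may stay on the mat
- shim2_c (a point): centre of orange shim 2, a block 54 mm long (its x), 14 mm thick (its y), 40 mm high (its z), 45 g, starts standing on the mat; in the gap it stands upright with its length across the bed, 14 mm of gap taken up; its ends then overhang the jaw's and target's faces and can be gripped lengthwise, from above. All four are alike; spare ones may stay on the mat
- shim3_c (a point): centre of orange shim 3, a block 54 mm long (its x), 14 mm thick (its y), 40 mm high (its z), 45 g, starts standing on the mat; in the gap it stands upright with its length across the bed, 14 mm of gap taken up; its ends then overhang the jaw's and target's faces and can be gripped lengthwise, from above. All four are alike; spare ones may stay on the mat
- lens: black camera lens standing on the table, 68 mm across, 74 mm high, bystander; origin under its centre
- cap: flat grey lens cap, 44 mm across, 10 mm thick, on the mat, bystander; origin under its centre
- loupe: dark metal loupe, 48 mm across, 36 mm high, bystander; origin under its centre
- brush: dusting brush with a wooden handle lying flat on the table, under 30 mm high, bystander
- mug: blue mug, 76 mm across, 90 mm high, bystander; origin under its centre

How it is judged (in metres and radians):
On the way, in this order (a step that is already met when the one before it is completed fails the run):
1. a first shim stands upright in the gap (((x of shim0_c in the frame of jig between -0.015 and 0.015 m and y of shim0_c in the frame of jig between 0.004 and 0.056 m and z of shim0_c in the frame of jig between 0.026 and 0.04 m and angle between the z axis of shim0_c and the z axis of jig, either way round below 0.2 rad and angle between the y axis of shim0_c and the y axis of jig, either way round below 0.2 rad) or (x of shim1_c in the frame of jig between -0.015 and 0.015 m and y of shim1_c in the frame of jig between 0.004 and 0.056 m and z of shim1_c in the frame of jig between 0.026 and 0.04 m and angle between the z axis of shim1_c and the z axis of jig, either way round below 0.2 rad and angle between the y axis of shim1_c and the y axis of jig, either way round below 0.2 rad) or (x of shim2_c in the frame of jig between -0.015 and 0.015 m and y of shim2_c in the frame of jig between 0.004 and 0.056 m and z of shim2_c in the frame of jig between 0.026 and 0.04 m and angle between the z axis of shim2_c and the z axis of jig, either way round below 0.2 rad and angle between the y axis of shim2_c and the y axis of jig, either way round below 0.2 rad) or (x of shim3_c in the frame of jig between -0.015 and 0.015 m and y of shim3_c in the frame of jig between 0.004 and 0.056 m and z of shim3_c in the frame of jig between 0.026 and 0.04 m and angle between the z axis of shim3_c and the z axis of jig, either way round below 0.2 rad and angle between the y axis of shim3_c and the y axis of jig, either way round below 0.2 rad))), for 0.2 s.
2. two shims stand upright in the gap (((x of shim0_c in the frame of jig between -0.015 and 0.015 m and y of shim0_c in the frame of jig between 0.004 and 0.056 m and z of shim0_c in the frame of jig between 0.026 and 0.04 m and angle between the z axis of each of shim0_c, shim1_c and the z axis of jig, either way round below 0.2 rad and angle between the y axis of each of shim0_c, shim1_c and the y axis of jig, either way round below 0.2 rad and x of shim1_c in the frame of jig between -0.015 and 0.015 m and y of shim1_c in the frame of jig between 0.004 and 0.056 m and z of shim1_c in the frame of jig between 0.026 and 0.04 m) or (x of shim0_c in the frame of jig between -0.015 and 0.015 m and y of shim0_c in the frame of jig between 0.004 and 0.056 m and z of shim0_c in the frame of jig between 0.026 and 0.04 m and angle between the z axis of each of shim0_c, shim2_c and the z axis of jig, either way round below 0.2 rad and angle between the y axis of each of shim0_c, shim2_c and the y axis of jig, either way round below 0.2 rad and x of shim2_c in the frame of jig between -0.015 and 0.015 m and y of shim2_c in the frame of jig between 0.004 and 0.056 m and z of shim2_c in the frame of jig between 0.026 and 0.04 m) or (x of shim0_c in the frame of jig between -0.015 and 0.015 m and y of shim0_c in the frame of jig between 0.004 and 0.056 m and z of shim0_c in the frame of jig between 0.026 and 0.04 m and angle between the z axis of each of shim0_c, shim3_c and the z axis of jig, either way round below 0.2 rad and angle between the y axis of each of shim0_c, shim3_c and the y axis of jig, either way round below 0.2 rad and x of shim3_c in the frame of jig between -0.015 and 0.015 m and y of shim3_c in the frame of jig between 0.004 and 0.056 m and z of shim3_c in the frame of jig between 0.026 and 0.04 m) or (x of shim1_c in the frame of jig between -0.015 and 0.015 m and y of shim1_c in the frame of jig between 0.004 and 0.056 m and z of shim1_c in the frame of jig between 0.026 and 0.04 m and angle between the z axis of each of shim1_c, shim2_c and the z axis of jig, either way round below 0.2 rad and angle between the y axis of each of shim1_c, shim2_c and the y axis of jig, either way round below 0.2 rad and x of shim2_c in the frame of jig between -0.015 and 0.015 m and y of shim2_c in the frame of jig between 0.004 and 0.056 m and z of shim2_c in the frame of jig between 0.026 and 0.04 m) or (x of shim1_c in the frame of jig between -0.015 and 0.015 m and y of shim1_c in the frame of jig between 0.004 and 0.056 m and z of shim1_c in the frame of jig between 0.026 and 0.04 m and angle between the z axis of each of shim1_c, shim3_c and the z axis of jig, either way round below 0.2 rad and angle between the y axis of each of shim1_c, shim3_c and the y axis of jig, either way round below 0.2 rad and x of shim3_c in the frame of jig between -0.015 and 0.015 m and y of shim3_c in the frame of jig between 0.004 and 0.056 m and z of shim3_c in the frame of jig between 0.026 and 0.04 m) or (x of shim2_c in the frame of jig between -0.015 and 0.015 m and y of shim2_c in the frame of jig between 0.004 and 0.056 m and z of shim2_c in the frame of jig between 0.026 and 0.04 m and angle between the z axis of each of shim2_c, shim3_c and the z axis of jig, either way round below 0.2 rad and angle between the y axis of each of shim2_c, shim3_c and the y axis of jig, either way round below 0.2 rad and x of shim3_c in the frame of jig between -0.015 and 0.015 m and y of shim3_c in the frame of jig between 0.004 and 0.056 m and z of shim3_c in the frame of jig between 0.026 and 0.04 m))), for 0.2 s.
At the end, for the whole second after the job is handed in: For one more second the robot presses the jaw, the jaw (1 to 19.5 mm of travel) a shim, a shim the target and the target the fence, each over 2 N, all at rest; at least two shims stand in the gap, within 15 mm of the bed's middle, 8 mm of its top and 0.2 rad of square; the target lies flat (((x of shim0_c in the frame of jig between -0.015 and 0.015 m and y of shim0_c in the frame of jig between 0.004 and 0.056 m and z of shim0_c in the frame of jig between 0.026 and 0.04 m and angle between the z axis of each of shim0_c, shim1_c and the z axis of jig, either way round below 0.2 rad and angle between the y axis of each of shim0_c, shim1_c and the y axis of jig, either way round below 0.2 rad and x of shim1_c in the frame of jig between -0.015 and 0.015 m and y of shim1_c in the frame of jig between 0.004 and 0.056 m and z of shim1_c in the frame of jig between 0.026 and 0.04 m) or (x of shim0_c in the frame of jig between -0.015 and 0.015 m and y of shim0_c in the frame of jig between 0.004 and 0.056 m and z of shim0_c in the frame of jig between 0.026 and 0.04 m and angle between the z axis of each of shim0_c, shim2_c and the z axis of jig, either way round below 0.2 rad and angle between the y axis of each of shim0_c, shim2_c and the y axis of jig, either way round below 0.2 rad and x of shim2_c in the frame of jig between -0.015 and 0.015 m and y of shim2_c in the frame of jig between 0.004 and 0.056 m and z of shim2_c in the frame of jig between 0.026 and 0.04 m) or (x of shim0_c in the frame of jig between -0.015 and 0.015 m and y of shim0_c in the frame of jig between 0.004 and 0.056 m and z of shim0_c in the frame of jig between 0.026 and 0.04 m and angle between the z axis of each of shim0_c, shim3_c and the z axis of jig, either way round below 0.2 rad and angle between the y axis of each of shim0_c, shim3_c and the y axis of jig, either way round below 0.2 rad and x of shim3_c in the frame of jig between -0.015 and 0.015 m and y of shim3_c in the frame of jig between 0.004 and 0.056 m and z of shim3_c in the frame of jig between 0.026 and 0.04 m) or (x of shim1_c in the frame of jig between -0.015 and 0.015 m and y of shim1_c in the frame of jig between 0.004 and 0.056 m and z of shim1_c in the frame of jig between 0.026 and 0.04 m and angle between the z axis of each of shim1_c, shim2_c and the z axis of jig, either way round below 0.2 rad and angle between the y axis of each of shim1_c, shim2_c and the y axis of jig, either way round below 0.2 rad and x of shim2_c in the frame of jig between -0.015 and 0.015 m and y of shim2_c in the frame of jig between 0.004 and 0.056 m and z of shim2_c in the frame of jig between 0.026 and 0.04 m) or (x of shim1_c in the frame of jig between -0.015 and 0.015 m and y of shim1_c in the frame of jig between 0.004 and 0.056 m and z of shim1_c in the frame of jig between 0.026 and 0.04 m and angle between the z axis of each of shim1_c, shim3_c and the z axis of jig, either way round below 0.2 rad and angle between the y axis of each of shim1_c, shim3_c and the y axis of jig, either way round below 0.2 rad and x of shim3_c in the frame of jig between -0.015 and 0.015 m and y of shim3_c in the frame of jig between 0.004 and 0.056 m and z of shim3_c in the frame of jig between 0.026 and 0.04 m) or (x of shim2_c in the frame of jig between -0.015 and 0.015 m and y of shim2_c in the frame of jig between 0.004 and 0.056 m and z of shim2_c in the frame of jig between 0.026 and 0.04 m and angle between the z axis of each of shim2_c, shim3_c and the z axis of jig, either way round below 0.2 rad and angle between the y axis of each of shim2_c, shim3_c and the y axis of jig, either way round below 0.2 rad and x of shim3_c in the frame of jig between -0.015 and 0.015 m and y of shim3_c in the frame of jig between 0.004 and 0.056 m and z of shim3_c in the frame of jig between 0.026 and 0.04 m)) and contact force between target and fence above 2 N and ((x of shim0_c in the frame of jig between -0.015 and 0.015 m and y of shim0_c in the frame of jig between 0.004 and 0.056 m and z of shim0_c in the frame of jig between 0.026 and 0.04 m and angle between the z axis of shim0_c and the z axis of jig, either way round below 0.2 rad and angle between the y axis of shim0_c and the y axis of jig, either way round below 0.2 rad and contact force between shim0 and jaw above 2 N) or (x of shim1_c in the frame of jig between -0.015 and 0.015 m and y of shim1_c in the frame of jig between 0.004 and 0.056 m and z of shim1_c in the frame of jig between 0.026 and 0.04 m and angle between the z axis of shim1_c and the z axis of jig, either way round below 0.2 rad and angle between the y axis of shim1_c and the y axis of jig, either way round below 0.2 rad and contact force between shim1 and jaw above 2 N) or (x of shim2_c in the frame of jig between -0.015 and 0.015 m and y of shim2_c in the frame of jig between 0.004 and 0.056 m and z of shim2_c in the frame of jig between 0.026 and 0.04 m and angle between the z axis of shim2_c and the z axis of jig, either way round below 0.2 rad and angle between the y axis of shim2_c and the y axis of jig, either way round below 0.2 rad and contact force between shim2 and jaw above 2 N) or (x of shim3_c in the frame of jig between -0.015 and 0.015 m and y of shim3_c in the frame of jig between 0.004 and 0.056 m and z of shim3_c in the frame of jig between 0.026 and 0.04 m and angle between the z axis of shim3_c and the z axis of jig, either way round below 0.2 rad and angle between the y axis of shim3_c and the y axis of jig, either way round below 0.2 rad and contact force between shim3 and jaw above 2 N)) and ((x of shim0_c in the frame of jig between -0.015 and 0.015 m and y of shim0_c in the frame of jig between 0.004 and 0.056 m and z of shim0_c in the frame of jig between 0.026 and 0.04 m and angle between the z axis of shim0_c and the z axis of jig, either way round below 0.2 rad and angle between the y axis of shim0_c and the y axis of jig, either way round below 0.2 rad and contact force between shim0 and target above 2 N) or (x of shim1_c in the frame of jig between -0.015 and 0.015 m and y of shim1_c in the frame of jig between 0.004 and 0.056 m and z of shim1_c in the frame of jig between 0.026 and 0.04 m and angle between the z axis of shim1_c and the z axis of jig, either way round below 0.2 rad and angle between the y axis of shim1_c and the y axis of jig, either way round below 0.2 rad and contact force between shim1 and target above 2 N) or (x of shim2_c in the frame of jig between -0.015 and 0.015 m and y of shim2_c in the frame of jig between 0.004 and 0.056 m and z of shim2_c in the frame of jig between 0.026 and 0.04 m and angle between the z axis of shim2_c and the z axis of jig, either way round below 0.2 rad and angle between the y axis of shim2_c and the y axis of jig, either way round below 0.2 rad and contact force between shim2 and target above 2 N) or (x of shim3_c in the frame of jig between -0.015 and 0.015 m and y of shim3_c in the frame of jig between 0.004 and 0.056 m and z of shim3_c in the frame of jig between 0.026 and 0.04 m and angle between the z axis of shim3_c and the z axis of jig, either way round below 0.2 rad and angle between the y axis of shim3_c and the y axis of jig, either way round below 0.2 rad and contact force between shim3 and target above 2 N)) and contact force between any of the fingers, the arm and jaw above 2 N and value of joint jaw between 0.001 and 0.0195 m and velocity of joint jaw between -0.01 and 0.01 m/s and linear speed of target below 0.02 m/s and angle between target's own z axis and vertical below 0.1 rad); the arm keeps its last pose, push and grip.
It fails at once if the target is rammed against the fence with over 60 N (contact force between target and fence above 60 N).
It fails at once if the target is lifted or tipped (angle between target's own z axis and vertical above 0.3 rad).
It fails at once if the lens, cap, loupe, brush or mug is moved by more than 30 mm (distance of any of lens, cap, loupe, brush, mug from where it was at the start of the episode above 0.03 m).
It also fails if it takes over 72 s, if anything falls off the work surface, if the arm or the gripper's body presses on something with over 40 N, if the wrist force passes 120 N, or if a joint passes its speed limit or range.

## Working session

There is one attempt and no reset: what is moved stays moved. The work goes in short steps, Python scripts to look and compute and a tool call to move; the robot and the scene stay as the last step left them, time stands still between calls to the robot, and variables do not carry over. Pictures are saved under pics/ and viewed, and the job is handed in when it is done.

Besides the shell and the picture viewer there is one more tool, called in YAML: its name, and indented under it one key for each argument. drive_tool: Moves the arm, as the interface text tells. Its arguments: {"type":"object","properties":{"rotation":{"type":"array","items":{"type":"array","items":{"type":"number"}}},"travel":{"type":"array","items":{"type":"array","items":{"type":"number"}}},"grip":{"type":"array","items":{"type":"number"}},"newtons":{"type":"number"}},"required":["rotation","travel","grip"]}

```bash
mkdir -p pics; ls
cat > h.py <<'E'
import numpy as np, cv2
from plant import r
def snap(name, fn=None):
    d=r.get_image(name)
    if fn: cv2.imwrite('pics/'+fn, cv2.cvtColor(d['frame'],cv2.COLOR_RGB2BGR))
    return d
def ray(d,px):  # px = (row,col)
    K=np.array(d['intrinsics']); R=np.array(d['attitude']); p=np.array(d['position'])
    v=np.linalg.solve(K,[px[1],px[0],1.0]); v=np.array([v[0],-v[1],-v[2]])
    return p, R@v
def onz(d,px,z):
    p,v=ray(d,px); t=(z-p[2])/v[2]; return p+t*v
def proj(d,X):
    K=np.array(d['intrinsics']); R=np.array(d['attitude']); p=np.array(d['position'])
    c=R.T@(np.array(X)-p); c=np.array([c[0],-c[1],-c[2]]); q=K@c; return q[1]/q[2],q[0]/q[2]
E
python3 - <<'E'
from h import *
s=r.get_state(); print(s, r.tip_extent)
for n in ['top','scene','wrist']:
    d=snap(n,n+'0.png'); print(n,d['position'],np.round(d['attitude'],3).tolist(),d['intrinsics'],[k for k in d])
E
```

```text
pics
{'time': 0.0, 'qpos': array([ 6.50302071e+01,  2.42846359e+01,  9.34332341e+01,  4.85133128e-04,
        6.23730096e+01, -1.08945418e+00]), 'joint_velocities': array([ 0.07495315,  0.02996955, -0.05766787, -0.03986238, -0.02401286,
        0.03384045]), 'effort': array([-2.25848635e-03, -5.57394433e+01, -2.81733119e+01, -1.55155603e-04,
        7.54363951e-03, -9.95035435e-06]), 'tool_pos': array([0.25287782, 0.57123746, 0.4039309 ]), 'ee_rot': array([[-9.14391322e-01,  4.04830893e-01, -6.76377464e-04],
       [ 4.04831456e-01,  9.14390198e-01, -1.43472412e-03],
       [ 3.76522773e-05, -1.58571816e-03, -9.99998742e-01]]), 'force': array([-0.75144608,  0.4839574 ,  0.15679413]), 'moment': array([-0.00641086, -0.01044809,  0.00442787]), 'finger_gap': 0.08554321693317396} 0.1734
top [ 0.40348224 -0.00226618  1.17410127] [[-0.006, 0.982, -0.191], [-1.0, -0.006, -0.002], [-0.003, 0.191, 0.982]] [[567.64324782   0.         314.45849565]
 [  0.         567.64324782 238.36077369]
 [  0.           0.           1.        ]] ['frame', 'intrinsics', 'position', 'attitude']
scene [ 1.59173158 -0.21714341  0.74414193] [[0.203, -0.538, 0.818], [0.979, 0.096, -0.18], [0.019, 0.838, 0.546]] [[499.24251038   0.         323.78660488]
 [  0.         499.24251038 244.15952636]
 [  0.           0.           1.        ]] ['frame', 'intrinsics', 'position', 'attitude']
wrist [0.17668848 0.60488812 0.37405317] [[0.405, -0.867, -0.29], [0.914, 0.384, 0.129], [-0.001, -0.318, 0.948]] [[378.33993777   0.         320.85064506]
 [  0.         378.33993777 246.56377926]
 [  0.           0.           1.        ]] ['frame', 'intrinsics', 'position', 'attitude']
```

View pics/top0.png

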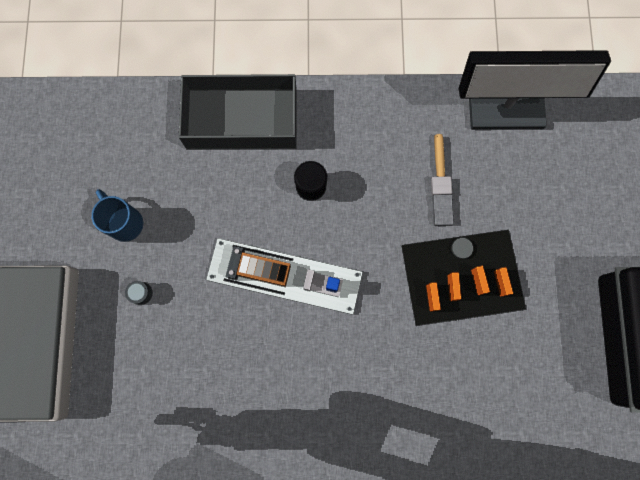

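View pics/scene0.png

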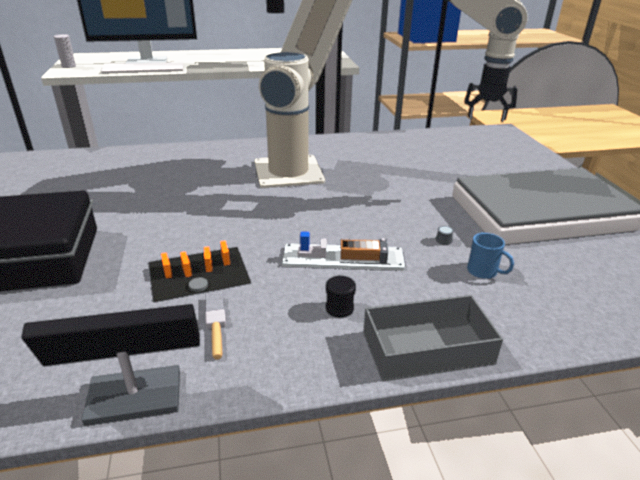

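Run:
```python
from h import *
d=snap('top')
for n,z in [('jig',0),('jaw_face',.032),('jaw_grip',.056),('fence',.012),('target',.012),('target_face',.032),('mat',0),('shim0_c',.023),('shim1_c',.023),('lens',0),('cap',0.003),('loupe',0),('mug',0)]:
    for q in r.place_of('top',n)[:5]:
        print(n,round(q['score'],2),np.round(q['position'],1),np.round(onz(d,q['position'],z),4))
```

```text
jig 0.93 [283.5 302.8] [0.5365 0.0249 0.    ]
jaw_face 0.65 [277.5 306.2] [0.5451 0.0172 0.032 ]
jaw_grip 0.77 [281.3 328.7] [ 0.5343 -0.0277  0.056 ]
fence 0.63 [285.8 455. ] [ 0.5286 -0.2875  0.012 ]
fence 0.56 [266. 234.] [0.5723 0.1667 0.012 ]
target 0.77 [273.7 262. ] [0.5559 0.1087 0.012 ]
target_face 0.94 [278.  286.9] [0.5443 0.0563 0.032 ]
mat 0.83 [278.2 459.6] [ 0.5457 -0.3009  0.    ]
shim0_c 0.94 [280.1 505.3] [ 0.5385 -0.3877  0.023 ]
shim1_c 0.55 [281.6 477.7] [ 0.5357 -0.3314  0.023 ]
lens 0.72 [189.  311.4] [0.7396 0.0061 0.    ]
lens 0.63 [265.4 236. ] [0.5753 0.1643 0.    ]
cap 0.71 [247.2 460.4] [ 0.6105 -0.3053  0.003 ]
loupe 0.97 [290.3 140.8] [0.5244 0.3606 0.    ]
mug 0.95 [224.2 124. ] [0.6649 0.4037 0.    ]
```

Run:
```python
from h import *
d=snap('top')
img=d['frame']
big=cv2.resize(cv2.cvtColor(img[230:340,190:540],cv2.COLOR_RGB2BGR),None,fx=2.28,fy=2.28,interpolation=cv2.INTER_CUBIC)
cv2.imwrite('pics/topc.png',big)
# bed
g=img.astype(int)
m=((g.min(2)>150)).astype(np.uint8); m[:225]=0;m[330:]=0;m[:,:195]=0;m[:,375:]=0
m=cv2.morphologyEx(m,cv2.MORPH_CLOSE,np.ones((3,3)))
pts=np.argwhere(m)
W=np.array([onz(d,p,.012)[:2] for p in pts])
rc=cv2.minAreaRect((W*1000).astype(np.float32)); print('bed rect mm',rc, len(pts))
# shims
hsv=cv2.cvtColor(img,cv2.COLOR_RGB2HSV)
m=((hsv[...,0]<20)&(hsv[...,1]>150)&(hsv[...,2]>90)).astype(np.uint8); m[:,:400]=0; m[:255]=0
n,l,st,c=cv2.connectedComponentsWithStats(m)
for i in range(1,n):
    if st[i,4]<20: continue
    pts=np.argwhere(l==i); W=np.array([onz(d,p,.043)[:2]*1000 for p in pts],np.float32)
    print(st[i],cv2.minAreaRect(W), np.round(onz(d,c[i][::-1],.03),4))
print(d['attitude'])
```

```text
bed rect mm ((552.4530639648438, 63.543357849121094), (309.22735595703125, 89.77781677246094), 76.52019500732422) 3408
[471 265  19  30 337] ((537.3526611328125, -330.2789001464844), (55.565025329589844, 25.45136070251465), 11.973566055297852) [ 0.5384 -0.3346  0.03  ]
[496 267  17  29 319] ((534.662353515625, -378.0284729003906), (55.84638977050781, 25.513206481933594), 6.493307113647461) [ 0.5353 -0.3822  0.03  ]
[447 272  14  29 291] ((525.420166015625, -277.8928527832031), (55.47632598876953, 22.907861709594727), 4.237492561340332) [ 0.5273 -0.2816  0.03  ]
[426 282  15  29 310] ((505.27569580078125, -234.56495666503906), (55.51387023925781, 22.23645782470703), 5.870704174041748) [ 0.5057 -0.2374  0.03  ]
[[-0.00552506  0.98159334 -0.19090309]
 [-0.99997985 -0.00601998 -0.00201265]
 [-0.00312484  0.19088812  0.98160683]]
```

View pics/topc.png

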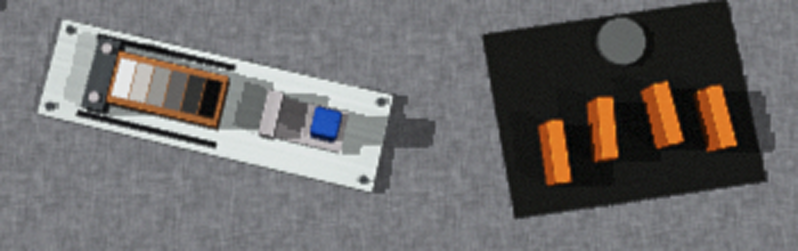

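drive_tool:
  rotation:
    - [0,0,0.15]
    - [0,0,0.15]
    - [0,0,0.15]
    - [0,0,0.15]
    - [0,0,0.15]
    - [0,0,0.15]
    - [0,0,0.15]
    - [0,0,0.15]
  travel:
    - [0,0,0]
    - [0,0,0]
    - [0,0,0]
    - [0,0,0]
    - [0,0,0]
    - [0,0,0]
    - [0,0,0]
    - [0,0,0]
  grip: [0,0,0,0,0,0,0,0]
  newtons: 40

```text
time: 1.7
tool_pos: [0.253, 0.5715, 0.4047]
ee_rot: [[0.052, 0.999, 0.0], [0.999, -0.052, -0.0], [-0.0, 0.0, -1.0]]
force: [0.5, -0.6, 0.8]
finger_gap: 0.0854
```

drive_tool:
  rotation:
    - [0,0,0.15]
    - [0,0,0.04]
    - [0,0,0]
    - [0,0,0]
    - [0,0,0]
    - [0,0,0]
    - [0,0,0]
    - [0,0,0]
  travel:
    - [0,0,0]
    - [0,0,0]
    - [-3.3,3.2,0.8]
    - [-3.3,3.2,0.8]
    - [-3.3,3.2,0.8]
    - [-3.3,3.2,0.8]
    - [-3.3,3.2,0.8]
    - [-3.3,3.2,0.8]
  grip: [0,0,0,0,0,0,0,0]

```text
time: 2.5
tool_pos: [0.394, 0.3325, 0.3567]
ee_rot: [[0.233, 0.972, 0.001], [0.972, -0.233, 0.0], [0.001, 0.001, -1.0]]
force: [0.6, 0.7, -0.9]
finger_gap: 0.0854
```

drive_tool:
  rotation:
    - [0,0,0]
    - [0,0,0]
    - [0,0,0]
    - [0,0,0]
    - [0,0,0]
    - [0,0,0]
    - [0,0,0]
    - [0,0,0]
  travel:
    - [-3.3,3.2,0.8]
    - [-3.3,3.2,0.8]
    - [-3.3,3.2,0.8]
    - [-3.3,3.2,0.8]
    - [-3.3,3.2,0.8]
    - [-3.3,3.2,0.8]
    - [-3.0,3.0,0.6]
    - [0,0,0]
  grip: [0,0,0,0,0,0,0,0]

```text
time: 3.3
tool_pos: [0.5582, 0.0567, 0.3023]
ee_rot: [[0.238, 0.971, 0.002], [0.971, -0.238, -0.001], [-0.0, 0.002, -1.0]]
force: [0.2, 0.8, -0.7]
finger_gap: 0.0851
```

Run:
```python
from h import *
s=r.get_state(); print(s['time'],s['tool_pos'],np.round(s['ee_rot'],4).tolist(),np.round(s['qpos'],1),s['force'])
d=snap('wrist','w1.png')
for n,z in [('jaw_face',.032),('jaw_grip',.056),('target',.012),('target_face',.032),('fence',.012),('jig',0)]:
    for q in r.place_of('wrist',n)[:3]:
        print(n,round(q['score'],2),np.round(q['position'],1),np.round(onz(d,q['position'],z),4))
```

```text
3.3 [0.55815271 0.05666993 0.30227349] [[0.2382, 0.9712, 0.0015], [0.9712, -0.2382, -0.0006], [-0.0002, 0.0016, -1.0]] [ 4.600e+00  2.700e+01  1.055e+02 -1.000e-01  4.750e+01  1.840e+01] [ 0.15240428  0.81840005 -0.72587936]
jaw_face 0.95 [298.6 308.2] [0.5396 0.0231 0.032 ]
jaw_grip 0.63 [391.4 310.6] [ 0.5273 -0.0346  0.056 ]
target 0.7 [172. 307.] [0.5595 0.1061 0.012 ]
target 0.19 [301.1 306.2] [0.5346 0.012  0.012 ]
target_face 0.89 [252.9 310.5] [0.5496 0.0557 0.032 ]
fence 0.85 [ 75.9 306.3] [0.574  0.1643 0.012 ]
jig 0.84 [282.8 309.7] [0.5393 0.021  0.    ]
```

View pics/w1.png

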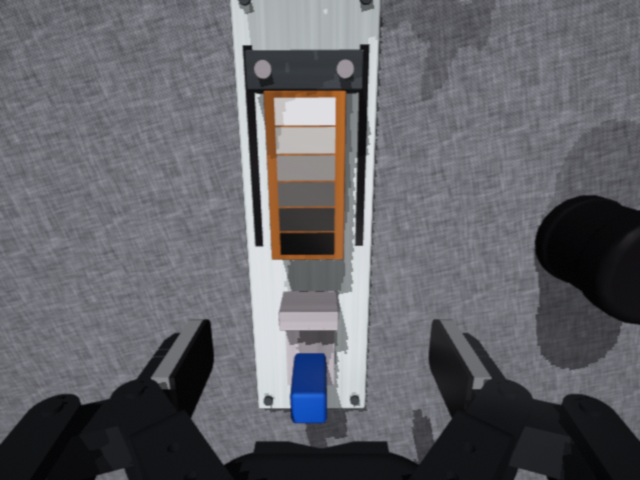

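Run:
```python
from h import *
d=snap('wrist')
im=cv2.cvtColor(d['frame'],cv2.COLOR_RGB2BGR)
c=cv2.resize(im[225:345,230:390],None,fx=5,fy=5,interpolation=cv2.INTER_CUBIC); cv2.imwrite('pics/w1c.png',c)
g=im.astype(int)
for col in [300,310,320]:
    print(col,[ (row,g[row,col].tolist()) for row in list(range(254,264))+list(range(286,298))])
```

```text
300 [(254, [17, 16, 16]), (255, [17, 16, 16]), (256, [17, 16, 16]), (257, [17, 16, 17]), (258, [16, 16, 17]), (259, [17, 21, 27]), (260, [25, 47, 77]), (261, [35, 80, 139]), (262, [39, 91, 157]), (263, [39, 91, 158]), (286, [97, 96, 92]), (287, [97, 96, 92]), (288, [97, 96, 92]), (289, [97, 96, 93]), (290, [97, 96, 93]), (291, [97, 96, 93]), (292, [97, 96, 92]), (293, [97, 96, 92]), (294, [97, 96, 92]), (295, [102, 100, 99]), (296, [115, 111, 114]), (297, [120, 115, 120])]
310 [(254, [17, 17, 18]), (255, [17, 18, 18]), (256, [18, 18, 18]), (257, [17, 17, 17]), (258, [18, 18, 18]), (259, [19, 22, 26]), (260, [26, 47, 78]), (261, [37, 82, 140]), (262, [39, 93, 158]), (263, [40, 94, 159]), (286, [100, 98, 95]), (287, [100, 98, 94]), (288, [98, 97, 94]), (289, [99, 98, 94]), (290, [99, 98, 95]), (291, [99, 98, 94]), (292, [99, 98, 94]), (293, [99, 98, 94]), (294, [98, 98, 94]), (295, [102, 101, 99]), (296, [113, 109, 113]), (297, [119, 114, 118])]
320 [(254, [22, 21, 21]), (255, [20, 20, 21]), (256, [20, 19, 20]), (257, [19, 19, 19]), (258, [19, 19, 20]), (259, [20, 23, 29]), (260, [25, 45, 74]), (261, [33, 77, 133]), (262, [38, 88, 152]), (263, [39, 89, 153]), (286, [102, 100, 97]), (287, [102, 100, 97]), (288, [101, 100, 97]), (289, [100, 100, 96]), (290, [100, 100, 96]), (291, [101, 101, 96]), (292, [101, 100, 96]), (293, [101, 100, 96]), (294, [100, 99, 96]), (295, [97, 96, 93]), (296, [96, 93, 94]), (297, [112, 108, 112])]
```

View pics/w1c.png

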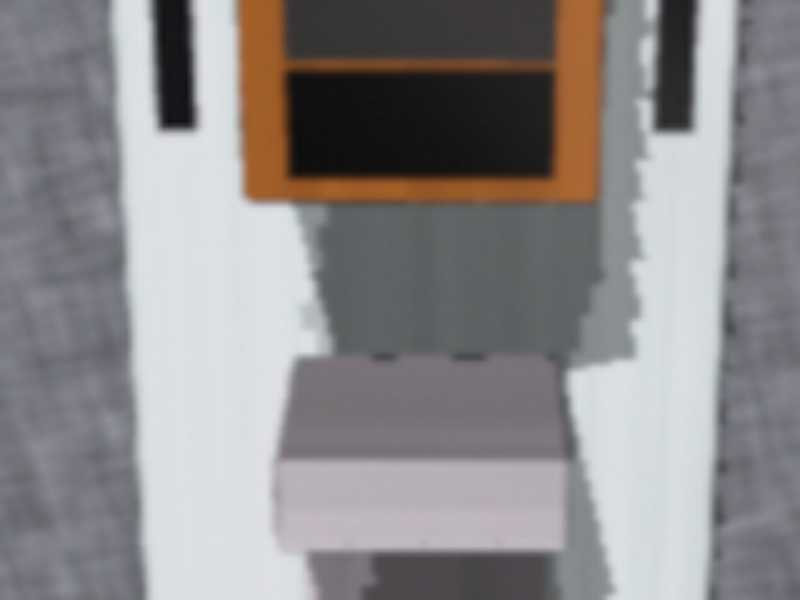

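```bash
cat >> h.py <<'E'
th=np.deg2rad(76.5); JY=np.array([np.cos(th),np.sin(th)]); JX=np.array([np.sin(th),-np.cos(th)])
E
python3 - <<'E'
from h import *
d=snap('wrist')
f=lambda cx,cy:(225+cy/5-.4,230+cx/5-.4)
for n,(cx,cy),z in [('targ L',(246,201),.046),('targ R',(598,201),.046),('jaw top L',(276,460),.047),('jaw top R',(566,460),.047),('jaw bot L',(293,356),.013),('jaw bot R',(560,356),.013),('rail L in',(197,130),.02),('rail L out',(158,130),.02),('railR in',(655,130),.02)]:
    P=onz(d,f(cx,cy),z)[:2]; print(n,np.round(P,4),'jig-dir',np.round([P@JX,P@JY],4))
# bed edges -> line fits at z=.012
g=cv2.cvtColor(d['frame'],cv2.COLOR_RGB2GRAY).astype(float)
L=[];Rr=[]
im=d['frame'].astype(int)
br=(im.min(2)>150)
for row in range(255,350,3):
    c=np.where(br[row,235:385])[0]+235
    L.append(onz(d,(row,c.min()-.5),.012)[:2]); Rr.append(onz(d,(row,c.max()+.5),.012)[:2])
for E in (L,Rr):
    E=np.array(E,np.float32); v=cv2.fitLine(E,cv2.DIST_HUBER,0,.001,.001).ravel(); a=np.degrees(np.arctan2(v[1],v[0]))%180
    print('edge angle',a,'jx',(E@JX).mean(), (E@JX).std())
E
```

```text
targ L [0.5263 0.062 ] jig-dir [0.4973 0.1832]
targ R [0.5703 0.0515] jig-dir [0.5426 0.1833]
jaw top L [0.5205 0.0255] jig-dir [0.5002 0.1463]
jaw top R [0.5584 0.0165] jig-dir [0.5391 0.1464]
jaw bot L [0.5198 0.0246] jig-dir [0.4997 0.1452]
jaw bot R [0.5591 0.0152] jig-dir [0.5401 0.1453]
rail L in [0.5171 0.0649] jig-dir [0.4876 0.1838]
rail L out [0.5117 0.0662] jig-dir [0.4821 0.1838]
railR in [0.5801 0.0499] jig-dir [0.5525 0.1839]
edge angle 76.50725 jx 0.47470889788036075 0.00021725386063726327
edge angle 76.39522 jx 0.5641258091792207 0.00022432480771982516
```

drive_tool:
  rotation:
    - [0,0,-0.12]
    - [0,0,-0.12]
    - [0,0,-0.12]
    - [0,0,0]
    - [0,0,0]
    - [0,0,0]
    - [0,0,0]
    - [0,0,0]
  travel:
    - [0,0,0]
    - [0,0,0]
    - [0,0,0]
    - [-4.3,-1.05,0]
    - [-4.3,-1.05,0]
    - [-4.3,-1.05,0]
    - [-4.3,-1.05,0]
    - [-4.3,-1.05,0]
  grip: [0,0,0,0,0,0,0,0]

```text
time: 4.55
tool_pos: [0.5301, -0.1604, 0.303]
ee_rot: [[-0.125, 0.992, 0.0], [0.992, 0.125, -0.0], [-0.0, 0.0, -1.0]]
force: [0.5, -0.3, 0.3]
finger_gap: 0.0855
```

drive_tool:
  rotation:
    - [0,0,0]
    - [0,0,0]
    - [0,0,0]
    - [0,0,0]
  travel:
    - [-4.3,-1.05,0]
    - [-4.3,-1.05,0]
    - [0,0,0]
    - [0,0,0]
  grip: [0,0,0,0]

```text
time: 4.95
tool_pos: [0.52, -0.2477, 0.3027]
ee_rot: [[-0.122, 0.993, 0.0], [0.993, 0.122, 0.0], [0.0, 0.0, -1.0]]
force: [-0.1, 0.5, 1.3]
finger_gap: 0.0853
```

Run:
```python
from h import *
s=r.get_state(); print(s['time'],s['tool_pos'],np.round(s['ee_rot'],4).tolist(),np.round(s['qpos'],1),s['force'])
d=snap('wrist','w2.png')
for q in r.place_of('wrist','shim0_c')[:5]:
        print(round(q['score'],2),np.round(q['position'],1),np.round(onz(d,q['position'],.023),4))
im=cv2.cvtColor(d['frame'],cv2.COLOR_RGB2BGR)
hsv=cv2.cvtColor(im,cv2.COLOR_BGR2HSV)
m=((hsv[...,0]<22)&(hsv[...,1]>150)&(hsv[...,2]>60)).astype(np.uint8)
n,l,st,c=cv2.connectedComponentsWithStats(m)
for i in range(1,n):
    if st[i,4]>150: print(st[i])
```

```text
4.95 [ 0.51996786 -0.24773701  0.3027415 ] [[-0.1221, 0.9925, 0.0], [0.9925, 0.1221, 0.0002], [0.0002, 0.0, -1.0]] [-26.7  28.  103.5   0.   48.5 -33.7] [-0.09393827  0.51620046  1.31214842]
0.69 [407.1 320.3] [ 0.5351 -0.3852  0.023 ]
[ 255  210   88   39 3178]
[ 281  268   84   47 3339]
[ 281  330   89  101 6958]
```

View pics/w2.png

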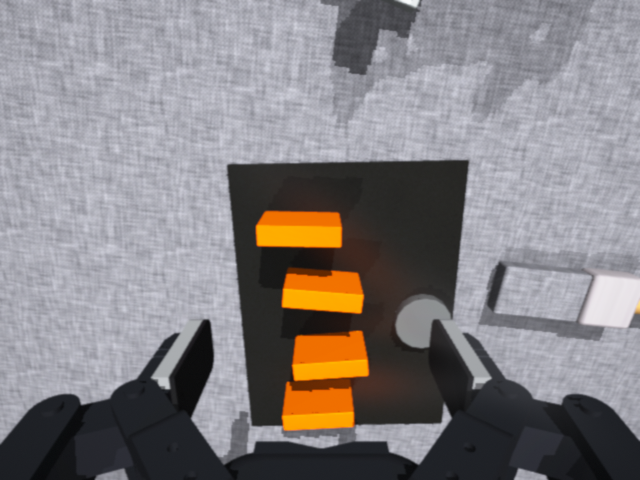

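Run:
```python
from h import *
d=snap('wrist')
im=cv2.cvtColor(d['frame'],cv2.COLOR_RGB2BGR)
print(im[230:240,300].tolist(), im[216,300])
hsv=cv2.cvtColor(im,cv2.COLOR_BGR2HSV)
m=((hsv[...,0]<25)&(hsv[...,1]>150)&(im[...,2]>245)&(im[...,1]>125)).astype(np.uint8)
n,l,st,c=cv2.connectedComponentsWithStats(m)
for i in range(1,n):
    if st[i,4]<150: continue
    pts=np.argwhere(l==i); W=np.array([onz(d,p,.043)[:2]*1000 for p in pts],np.float32)
    print(st[i],cv2.minAreaRect(W))
cv2.imwrite('pics/w2c.png',cv2.resize(im[200:440,240:380],None,fx=5,fy=5,interpolation=cv2.INTER_CUBIC)[:600])
```

```text
[[0, 171, 254], [0, 171, 254], [0, 171, 254], [0, 170, 254], [0, 171, 254], [0, 171, 254], [0, 172, 254], [0, 171, 254], [0, 170, 254], [0, 171, 254]] [  0 112 240]
[ 257  227   84   22 1723] ((503.1553649902344, -236.52566528320312), (52.79469680786133, 13.8992919921875), 5.6144561767578125)
[ 282  290   80   25 1483] ((523.543212890625, -279.71551513671875), (52.84538269042969, 14.122715950012207), 1.9849426746368408)
[ 293  361   74   21 1192] ((536.0098266601562, -333.7376708984375), (52.72394561767578, 13.860064506530762), 11.647053718566895)
[ 282  414   70   18 1018] ((532.5746459960938, -380.2333068847656), (52.211795806884766, 13.956687927246094), 10.761638641357422)
```

View pics/w2c.png

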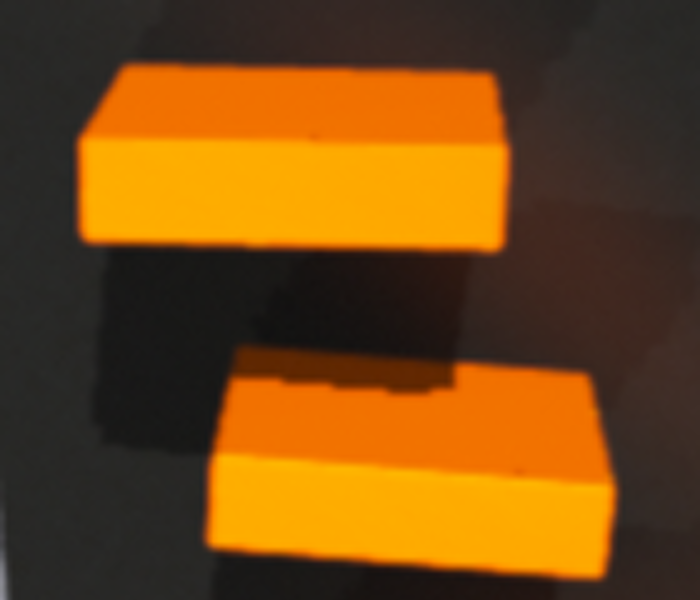

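drive_tool:
  rotation:
    - [0,0,0.024]
    - [0,0,0]
    - [0,0,0]
    - [0,0,0]
    - [0,0,0]
    - [0,0,0]
    - [0,0,0]
  travel:
    - [0,0,0]
    - [1.0,-1.55,0]
    - [0,0,2]
    - [0,0,3]
    - [0,0,3]
    - [0,0,0]
    - [0,0,0]
  grip: [0,0,0,0,0,0,0]

```text
time: 5.8
tool_pos: [0.504, -0.2382, 0.2228]
ee_rot: [[-0.1, 0.995, -0.001], [0.995, 0.1, 0.001], [0.001, -0.001, -1.0]]
force: [0.4, -0.3, -0.6]
finger_gap: 0.0852
```

Run:
```python
from h import *
s=r.get_state(); print(s['time'],s['tool_pos'],np.degrees(np.arctan2(s['ee_rot'][1][1],s['ee_rot'][0][1])),s['force'])
d=snap('wrist','w3.png')
R=s['ee_rot'];p=s['tool_pos']
im=cv2.cvtColor(d['frame'],cv2.COLOR_RGB2BGR)
hsv=cv2.cvtColor(im,cv2.COLOR_BGR2HSV)
m=((hsv[...,0]<25)&(hsv[...,1]>150)&(im[...,2]>245)&(im[...,1]>125)).astype(np.uint8)
n,l,st,c=cv2.connectedComponentsWithStats(m)
for i in range(1,n):
    if st[i,4]<150: continue
    pts=np.argwhere(l==i); W=np.array([onz(d,q,.043)[:2]*1000 for q in pts],np.float32)
    rc=cv2.minAreaRect(W); C=np.array([*rc[0],43])/1000
    print(st[i],rc, 'tool',np.round(R.T@(C-p),4))
```

```text
5.8 [ 0.50399016 -0.23822724  0.22278416] 5.761401183455789 [ 0.3631499  -0.29571764 -0.60829849]
[ 262  298  122   29 3425] ((503.02789306640625, -236.5041046142578), (53.287166595458984, 13.883458137512207), 5.796237468719482) tool [ 0.0017 -0.0006  0.1798]
[ 300  381  100   30 2412] ((520.55712890625, -280.02880859375), (47.261409759521484, 14.405853271484375), 1.928239107131958) tool [-0.0434  0.0125  0.1797]
```

View pics/w3.png

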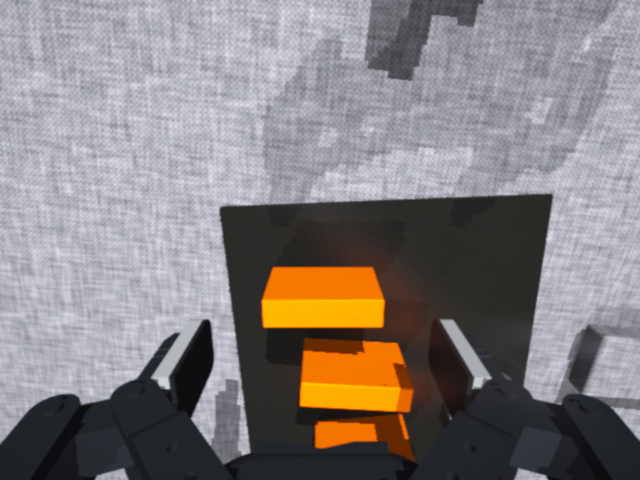

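drive_tool:
  rotation:
    - [0,0,0]
    - [0,0,0]
    - [0,0,0]
    - [0,0,0]
    - [0,0,0]
    - [0,0,0]
  travel:
    - [-0.1,-0.05,0.5]
    - [0,0,1.5]
    - [0,0,1.0]
    - [0,0,0.3]
    - [0,0,0]
    - [0,0,0]
  grip: [0,0,0,0,0,0]

```text
time: 6.45
tool_pos: [0.5034, -0.24, 0.1896]
ee_rot: [[-0.1, 0.995, -0.0], [0.995, 0.1, 0.0], [0.0, -0.0, -1.0]]
force: [-0.2, -1.1, 0.1]
finger_gap: 0.0852
```

drive_tool:
  rotation:
    - [0,0,0]
    - [0,0,0]
    - [0,0,0]
    - [0,0,0]
    - [0,0,0]
    - [0,0,0]
    - [0,0,0]
    - [0,0,0]
  travel:
    - [0,0,0]
    - [0,0,0]
    - [0,0,0]
    - [0,0,0]
    - [0,0,0]
    - [0,0,0]
    - [0,0,0]
    - [0,0,0]
  grip: [0.5,0.5,0.6,0.6,0.6,0.6,0.6,0.6]
  newtons: 40

```text
time: 7.25
tool_pos: [0.5036, -0.24, 0.1903]
ee_rot: [[-0.1, 0.995, 0.001], [0.995, 0.1, -0.0], [-0.0, 0.001, -1.0]]
force: [-1.1, -0.9, 5.8]
finger_gap: 0.0529
```

Run:
```python
from h import *
s=r.get_state(); print(s['time'],s['tool_pos'],s['force'],s['finger_gap'])
d=snap('wrist','w4.png')
```

```text
7.25 [ 0.50358282 -0.24002999  0.19025953] [-1.07238361 -0.86539815  5.78586102] 0.05290535793356121
```

View pics/w4.png

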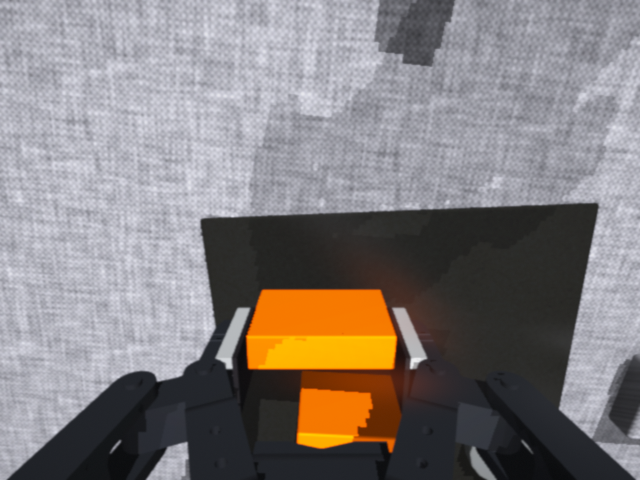

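drive_tool:
  rotation:
    - [0,0,0]
    - [0,0,0]
    - [0,0,0]
    - [0,0,0]
    - [0,0,0.112]
    - [0,0,0.112]
    - [0,0,0.112]
    - [0,0,0]
  travel:
    - [0,0,-1]
    - [0,0,-3]
    - [0,0,-4]
    - [0,0,-2]
    - [0,0,0]
    - [0,0,0]
    - [0,0,0]
    - [4.1,-0.37,0]
  grip: [0.6,0.6,0.6,0.6,0.6,0.6,0.6,0.6]

```text
time: 8.1
tool_pos: [0.5095, -0.2016, 0.2906]
ee_rot: [[0.241, 0.971, 0.002], [0.971, -0.241, -0.002], [-0.001, 0.003, -1.0]]
force: [1.0, 1.4, 0.4]
finger_gap: 0.053
```

drive_tool:
  rotation:
    - [0,0,0]
    - [0,0,0]
    - [0,0,0]
    - [0,0,0]
    - [0,0,0]
    - [0,0,0]
    - [0,0,0]
    - [0,0,0]
  travel:
    - [4.1,-0.37,0]
    - [4.1,-0.37,0]
    - [4.1,-0.37,0]
    - [4.1,-0.37,0]
    - [4.1,-0.37,0]
    - [3.9,-0.37,0]
    - [0,0,0]
    - [0,0,0]
  grip: [0.6,0.6,0.6,0.6,0.6,0.6,0.6,0.6]

```text
time: 8.9
tool_pos: [0.5447, 0.0441, 0.29]
ee_rot: [[0.232, 0.973, 0.0], [0.973, -0.232, -0.0], [-0.0, 0.0, -1.0]]
force: [0.2, -1.3, 0.1]
finger_gap: 0.0533
```

Run:
```python
from h import *
s=r.get_state(); p=s['tool_pos'];print(s['time'],p,p[:2]@JX,p[:2]@JY,np.round(s['ee_rot'],4).tolist(),s['force'],s['finger_gap'])
d=snap('wrist','w5.png')
```

```text
8.9 [0.54467586 0.04405498 0.29000868] 0.5193419889398814 0.16998978660335598 [[0.2315, 0.9728, 0.0], [0.9728, -0.2315, -0.0002], [-0.0002, 0.0001, -1.0]] [ 0.20371614 -1.27823211  0.11871332] 0.05333951651616136
```

View pics/w5.png

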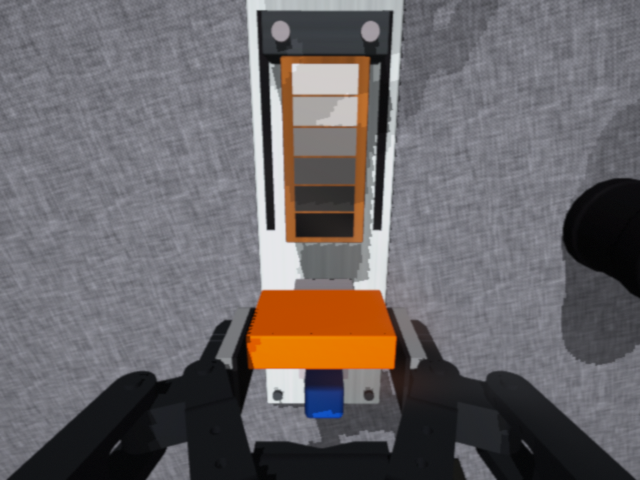

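Run:
```python
from h import *
s=r.get_state(); p=s['tool_pos'];R=s['ee_rot']
d=snap('wrist')
im=cv2.cvtColor(d['frame'],cv2.COLOR_RGB2BGR)
m=((im[...,2]>245)&(im[...,1]>130)&(im[...,0]<60)).astype(np.uint8)
cc=[]
print([(row,im[row,320].tolist()) for row in range(330,374,2)])
n,l,st,c=cv2.connectedComponentsWithStats(m)
for i in range(1,n):
    if st[i,4]<800: continue
    print(st[i])
for z in (.143,.139):
  for px in [(334.5,249),(334.5,396),(368,247.5),(368,397)]:
    P=onz(d,px,z); print(z,np.round(R.T@(P-p),4),np.round([P[:2]@JX-.5197,P[:2]@JY-.1458],4))
```

```text
[(330, [0, 75, 190]), (332, [0, 77, 191]), (334, [0, 79, 194]), (336, [0, 118, 228]), (338, [0, 129, 233]), (340, [0, 124, 233]), (342, [0, 123, 233]), (344, [0, 123, 233]), (346, [0, 123, 233]), (348, [0, 123, 233]), (350, [0, 122, 233]), (352, [0, 122, 233]), (354, [0, 122, 233]), (356, [0, 123, 233]), (358, [0, 122, 232]), (360, [0, 121, 232]), (362, [0, 121, 232]), (364, [0, 121, 232]), (366, [0, 121, 232]), (368, [6, 90, 200]), (370, [45, 26, 38]), (372, [47, 25, 27])]
0.143 [ 0.0101 -0.0269  0.1469] [-0.0272  0.0333]
0.143 [0.0101 0.025  0.1469] [0.0247 0.0334]
0.143 [-0.0039 -0.0283  0.1469] [-0.0286  0.0193]
0.143 [-0.0039  0.0263  0.1469] [0.026  0.0194]
0.139 [ 0.0076 -0.0278  0.1509] [-0.0281  0.0309]
0.139 [0.0076 0.0259 0.1509] [0.0256 0.0309]
0.139 [-0.0069 -0.0292  0.1509] [-0.0295  0.0164]
0.139 [-0.0069  0.0272  0.1509] [0.0269 0.0164]
```

drive_tool:
  rotation:
    - [0,0,0]
    - [0,0,0]
    - [0,0,0]
    - [0,0,0]
    - [0,0,0]
    - [0,0,0]
    - [0,0,0]
    - [0,0,0]
  travel:
    - [0.1,0.12,0]
    - [0,0,2]
    - [0,0,2]
    - [0,0,2]
    - [0,0,1.5]
    - [0,0,0.8]
    - [0,0,0]
    - [0,0,0]
  grip: [0.6,0.6,0.6,0.6,0.6,0.6,0.6,0.6]

```text
time: 9.8
tool_pos: [0.5465, 0.0437, 0.2071]
ee_rot: [[0.234, 0.972, 0.0], [0.972, -0.234, 0.0], [0.0, 0.0, -1.0]]
force: [-0.0, 0.5, 0.2]
finger_gap: 0.0533
```

Run:
```python
from h import *
s=r.get_state(); p=s['tool_pos'];print(s['time'],p,p[:2]@JX,p[:2]@JY,np.round(s['ee_rot'],4).tolist(),s['force'],s['finger_gap'])
d=snap('wrist','w6.png')
```

```text
9.8 [0.54653246 0.04369157 0.20706197] 0.5212321286296 0.17006983845496168 [[0.2342, 0.9722, 0.0004], [0.9722, -0.2342, 0.0], [0.0001, 0.0004, -1.0]] [-0.00299668  0.47895633  0.22255063] 0.05329780777776148
```

View pics/w6.png

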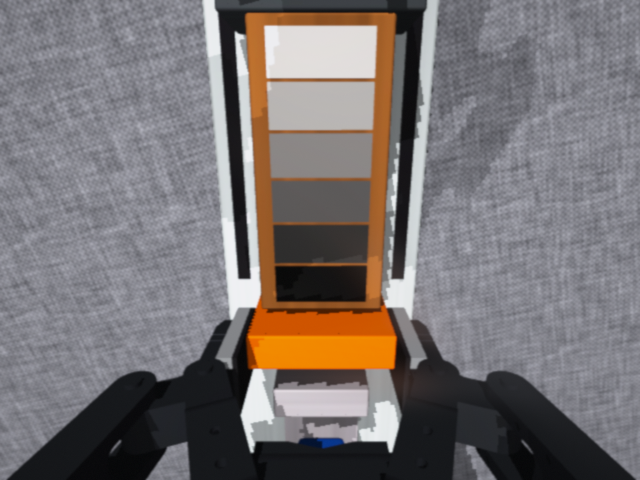

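drive_tool:
  rotation:
    - [0,0,0]
    - [0,0,0]
    - [0,0,0]
    - [0,0,0]
  travel:
    - [0,0,0.4]
    - [0,0,0.3]
    - [0,0,0]
    - [0,0,0]
  grip: [0.6,0.6,0.6,0.6]

```text
time: 10.25
tool_pos: [0.5462, 0.044, 0.1997]
ee_rot: [[0.234, 0.972, -0.0], [0.972, -0.234, -0.0], [-0.0, -0.0, -1.0]]
force: [1.3, 0.1, -0.4]
finger_gap: 0.0533
```

drive_tool:
  rotation:
    - [0,0,0]
    - [0,0,0]
    - [0,0,0]
  travel:
    - [0,0,0.08]
    - [0,0,0]
    - [0,0,0]
  grip: [0.6,0.6,0.6]

```text
time: 10.55
tool_pos: [0.5463, 0.044, 0.1993]
ee_rot: [[0.234, 0.972, 0.0], [0.972, -0.234, 0.0], [0.0, 0.0, -1.0]]
force: [-1.5, -0.3, 4.2]
finger_gap: 0.0531
```

drive_tool:
  rotation:
    - [0,0,0]
    - [0,0,0]
    - [0,0,0]
    - [0,0,0]
    - [0,0,0]
    - [0,0,0]
    - [0,0,0]
    - [0,0,0]
  travel:
    - [0,0,0]
    - [0,0,0]
    - [0,0,0]
    - [0,0,0]
    - [0,0,-1]
    - [0,0,-2]
    - [0,0,-4]
    - [0,0,-3]
  grip: [0.3,0.25,0.2,0.2,0.2,0.2,0,0]

```text
time: 11.35
tool_pos: [0.5463, 0.0439, 0.301]
ee_rot: [[0.234, 0.972, 0.001], [0.972, -0.234, 0.0], [0.0, 0.001, -1.0]]
force: [-0.4, 0.5, 0.2]
finger_gap: 0.0851
```

Run:
```python
from h import *
s=r.get_state(); p=s['tool_pos'];print(s['time'],p,p[:2]@JX,p[:2]@JY,np.round(s['ee_rot'],4).tolist(),s['force'],s['finger_gap'])
d=snap('wrist','w7.png')
```

```text
11.35 [0.54634007 0.04391305 0.30104538] 0.5209933492240069 0.17024028048085874 [[0.2339, 0.9723, 0.0007], [0.9723, -0.2339, 0.0], [0.0002, 0.0007, -1.0]] [-0.43234499  0.47761525  0.15434614] 0.08508275727853139
```

View pics/w7.png

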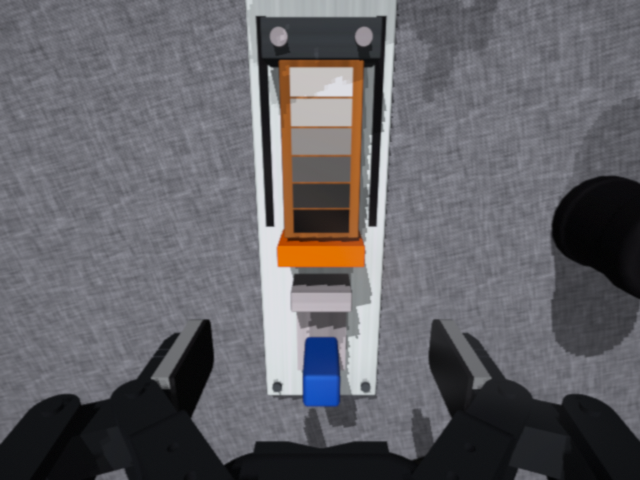

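drive_tool:
  rotation:
    - [0,0,-0.09]
    - [0,0,-0.09]
    - [0,0,-0.09]
    - [0,0,0]
    - [0,0,0]
    - [0,0,0]
    - [0,0,0]
    - [0,0,0]
  travel:
    - [0,0,0]
    - [0,0,0]
    - [0,0,0]
    - [-4.65,-0.47,0]
    - [-4.65,-0.47,0]
    - [-4.65,-0.47,0]
    - [-4.65,-0.47,0]
    - [-4.65,-0.47,0]
  grip: [0,0,0,0,0,0,0,0]

```text
time: 12.2
tool_pos: [0.5303, -0.191, 0.2995]
ee_rot: [[-0.034, 0.999, 0.001], [0.999, 0.034, -0.0], [-0.0, 0.001, -1.0]]
force: [0.3, 0.1, -0.7]
finger_gap: 0.0855
```

drive_tool:
  rotation:
    - [0,0,0]
    - [0,0,0]
    - [0,0,0]
    - [0,0,0]
    - [0,0,0]
    - [0,0,0]
    - [0,0,0]
  travel:
    - [-4.65,-0.47,0]
    - [-4.65,-0.47,0]
    - [0,0,2]
    - [0,0,3]
    - [0,0,2.6]
    - [0,0,0]
    - [0,0,0]
  grip: [0,0,0,0,0,0,0]

```text
time: 12.9
tool_pos: [0.5245, -0.2825, 0.2233]
ee_rot: [[-0.034, 0.999, -0.0], [0.999, 0.034, 0.0], [0.0, -0.0, -1.0]]
force: [-0.7, 0.3, 0.1]
finger_gap: 0.0856
```

```bash
cat > m.py <<'E'
from h import *
import sys
s=r.get_state(); print(s['time'],s['tool_pos'],np.degrees(np.arctan2(s['ee_rot'][1][1],s['ee_rot'][0][1])),s['force'])
d=snap('wrist',sys.argv[1])
R=s['ee_rot'];p=s['tool_pos']
im=cv2.cvtColor(d['frame'],cv2.COLOR_RGB2BGR)
hsv=cv2.cvtColor(im,cv2.COLOR_BGR2HSV)
m=((hsv[...,0]<25)&(hsv[...,1]>150)&(im[...,2]>245)&(im[...,1]>125)).astype(np.uint8)
n,l,st,c=cv2.connectedComponentsWithStats(m)
for i in range(1,n):
    if st[i,4]<150: continue
    pts=np.argwhere(l==i); W=np.array([onz(d,q,.043)[:2]*1000 for q in pts],np.float32)
    rc=cv2.minAreaRect(W); C=np.array([*rc[0],43])/1000
    print(st[i],rc, 'tool',np.round(R.T@(C-p),4))
E
python3 m.py w8.png
```

```text
12.9 [ 0.5245014  -0.28251172  0.22329526] 1.950284601757268 [-0.73877912  0.27906621  0.06420548]
[ 261  265  123   60 3714] ((523.2852172851562, -272.89031982421875), (53.99002456665039, 28.430160522460938), 1.9687962532043457) tool [ 0.0096 -0.0008  0.1803]
[ 286  346  114  102 5738] ((532.5873413085938, -328.9902648925781), (58.56867980957031, 54.375694274902344), 11.578974723815918) tool [-0.0468  0.0066  0.1803]
```

View pics/w8.png

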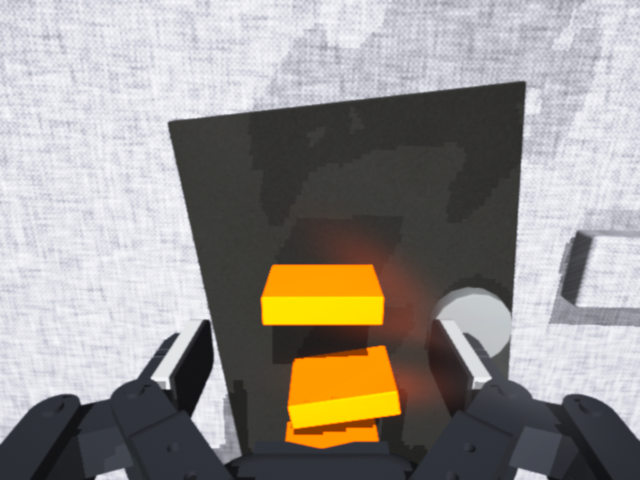

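drive_tool:
  rotation:
    - [0,0,0]
    - [0,0,0]
    - [0,0,0]
    - [0,0,0]
    - [0,0,0]
    - [0,0,0]
  travel:
    - [-0.1,-0.05,0.5]
    - [0,0,1.5]
    - [0,0,1.0]
    - [0,0,0.3]
    - [0,0,0]
    - [0,0,0]
  grip: [0,0,0,0,0,0]

```text
time: 13.55
tool_pos: [0.524, -0.2835, 0.1898]
ee_rot: [[-0.034, 0.999, -0.0], [0.999, 0.034, 0.0], [0.0, -0.0, -1.0]]
force: [0.5, -0.7, 1.1]
finger_gap: 0.0853
```

drive_tool:
  rotation:
    - [0,0,0]
    - [0,0,0]
    - [0,0,0]
    - [0,0,0]
    - [0,0,0]
    - [0,0,0]
    - [0,0,0]
    - [0,0,0]
  travel:
    - [0,0,0]
    - [0,0,0]
    - [0,0,0]
    - [0,0,0]
    - [0,0,0]
    - [0,0,0]
    - [0,0,0]
    - [0,0,0]
  grip: [0.5,0.5,0.6,0.6,0.6,0.6,0.6,0.6]
  newtons: 40

```text
time: 14.35
tool_pos: [0.5242, -0.2837, 0.1905]
ee_rot: [[-0.034, 0.999, 0.001], [0.999, 0.034, -0.001], [-0.001, 0.001, -1.0]]
force: [-0.8, -0.4, 4.9]
finger_gap: 0.0531
```

drive_tool:
  rotation:
    - [0,0,0]
    - [0,0,0]
    - [0,0,0]
    - [0,0,0]
    - [0,0,0.09]
    - [0,0,0.09]
    - [0,0,0.09]
    - [0,0,0]
  travel:
    - [0,0,-1]
    - [0,0,-3]
    - [0,0,-4]
    - [0,0,-2]
    - [0,0,0]
    - [0,0,0]
    - [0,0,0]
    - [4.34,-0.78,0]
  grip: [0.6,0.6,0.6,0.6,0.6,0.6,0.6,0.6]

```text
time: 15.15
tool_pos: [0.5268, -0.2423, 0.2908]
ee_rot: [[0.24, 0.971, 0.003], [0.971, -0.24, -0.002], [-0.001, 0.003, -1.0]]
force: [1.5, 0.7, -0.2]
finger_gap: 0.0532
```

drive_tool:
  rotation:
    - [0,0,0]
    - [0,0,0]
    - [0,0,0]
    - [0,0,0]
    - [0,0,0]
    - [0,0,0]
    - [0,0,0]
    - [0,0,0]
  travel:
    - [4.34,-0.78,0]
    - [4.34,-0.78,0]
    - [4.34,-0.78,0]
    - [4.34,-0.78,0]
    - [4.34,-0.78,0]
    - [4.34,-0.78,0]
    - [0,0,0]
    - [0,0,0]
  grip: [0.6,0.6,0.6,0.6,0.6,0.6,0.6,0.6]

```text
time: 15.95
tool_pos: [0.5418, 0.0257, 0.2902]
ee_rot: [[0.231, 0.973, 0.0], [0.973, -0.231, -0.0], [-0.0, 0.0, -1.0]]
force: [-0.1, 0.8, -0.7]
finger_gap: 0.0531
```

Run:
```python
from h import *
s=r.get_state(); p=s['tool_pos'];print(s['time'],p,p[:2]@JX,p[:2]@JY,np.round(s['ee_rot'],4).tolist(),s['force'],s['finger_gap'])
d=snap('wrist','w9.png')
im=d['frame']
print([(row,im[row,320].tolist()) for row in range(240,375,1) if row<275 or row>328])
cv2.imwrite('pics/w9c.png',cv2.resize(cv2.cvtColor(im[230:380,230:415],cv2.COLOR_RGB2BGR),None,fx=4,fy=4,interpolation=cv2.INTER_CUBIC))
```

```text
15.95 [0.54175416 0.02570431 0.29023202] 0.5207848960431036 0.15146409222647278 [[0.2312, 0.9729, 0.0001], [0.9729, -0.2312, -0.0002], [-0.0001, 0.0001, -1.0]] [-0.07813832  0.78589795 -0.73775093] 0.05310850462121325
[(240, [233, 122, 0]), (241, [232, 119, 0]), (242, [215, 106, 27]), (243, [149, 95, 71]), (244, [107, 99, 96]), (245, [103, 103, 103]), (246, [103, 103, 104]), (247, [103, 103, 104]), (248, [102, 103, 103]), (249, [102, 103, 104]), (250, [100, 102, 103]), (251, [101, 103, 103]), (252, [98, 99, 100]), (253, [85, 85, 85]), (254, [62, 58, 59]), (255, [50, 46, 46]), (256, [50, 45, 46]), (257, [49, 45, 46]), (258, [48, 43, 45]), (259, [47, 43, 45]), (260, [48, 44, 45]), (261, [46, 43, 44]), (262, [47, 43, 44]), (263, [47, 43, 46]), (264, [71, 66, 69]), (265, [116, 110, 114]), (266, [131, 126, 130]), (267, [134, 129, 133]), (268, [133, 128, 133]), (269, [130, 124, 128]), (270, [130, 124, 129]), (271, [146, 141, 146]), (272, [181, 175, 180]), (273, [190, 184, 189]), (274, [190, 183, 189]), (329, [193, 77, 0]), (330, [193, 77, 0]), (331, [193, 77, 0]), (332, [193, 77, 0]), (333
[... 218 characters left out ...]
3, [234, 124, 0]), (344, [234, 124, 0]), (345, [234, 123, 0]), (346, [234, 124, 0]), (347, [234, 124, 0]), (348, [234, 124, 0]), (349, [234, 124, 0]), (350, [234, 125, 0]), (351, [234, 124, 0]), (352, [233, 124, 0]), (353, [234, 124, 0]), (354, [233, 123, 0]), (355, [233, 123, 0]), (356, [233, 123, 0]), (357, [233, 123, 0]), (358, [233, 123, 0]), (359, [233, 123, 0]), (360, [233, 122, 0]), (361, [233, 122, 0]), (362, [233, 122, 0]), (363, [233, 123, 0]), (364, [233, 122, 0]), (365, [232, 122, 0]), (366, [224, 114, 0]), (367, [164, 84, 57]), (368, [78, 62, 109]), (369, [36, 57, 125]), (370, [30, 57, 126]), (371, [31, 57, 126]), (372, [32, 57, 126]), (373, [32, 57, 126]), (374, [33, 58, 127])]
```

View pics/w9c.png

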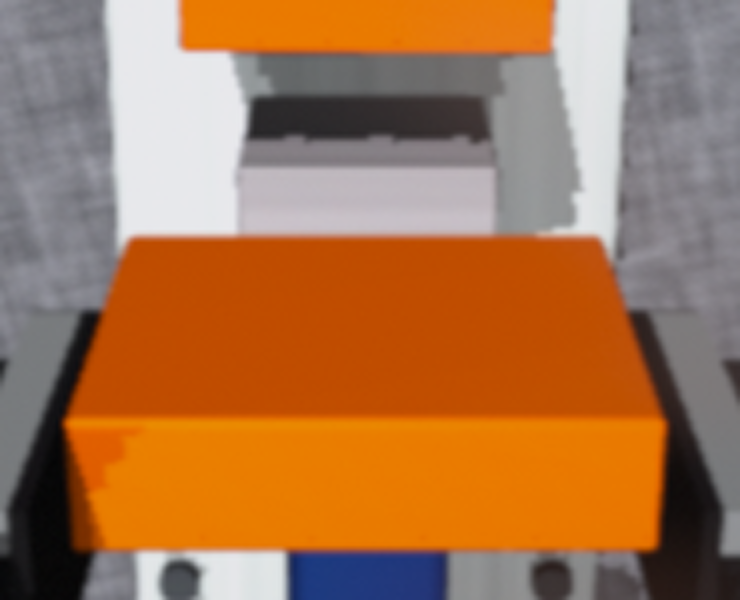

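Run:
```python
from h import *
d=snap('wrist')
for n,px,z in [('A near',(242.3,320),.052),('jaw top',(271,320),.047),('jaw bot',(253.5,320),.013),('held far',(334,320),.1435),('held near',(366.8,320),.1435),('A L',(242,275.5),.052),('A R',(242,368),.052),('held L',(366,248.3),.1435),('held R',(366,394),.1435)]:
    P=onz(d,px,z)[:2]; print(n,np.round([P@JX-.5197,P@JY-.1458],4))
```

```text
A near [-0.0007  0.0196]
jaw top [-0.0007 -0.0003]
jaw bot [-0.0008 -0.0011]
held far [-0.0005  0.0151]
held near [-0.0005  0.0015]
A L [-0.0264  0.0198]
A R [0.027  0.0198]
held L [-0.0266  0.0018]
held R [0.0264 0.0018]
```

drive_tool:
  rotation:
    - [0,0,0]
    - [0,0,0]
    - [0,0,0]
    - [0,0,0]
    - [0,0,0]
    - [0,0,0]
    - [0,0,0]
    - [0,0,0]
  travel:
    - [0,0,1.5]
    - [0,0,2]
    - [0,0,1.5]
    - [0,0,0.5]
    - [0,0,0.3]
    - [0,0,0]
    - [0,0,0]
    - [0,0,0]
  grip: [0.6,0.6,0.6,0.6,0.6,0.6,0.6,0.6]

```text
time: 16.85
tool_pos: [0.5413, 0.0241, 0.234]
ee_rot: [[0.235, 0.972, -0.002], [0.972, -0.235, 0.0], [-0.0, -0.002, -1.0]]
force: [-9.4, 1.2, 24.7]
finger_gap: 0.0531
```

Run:
```python
from h import *
s=r.get_state(); p=s['tool_pos'];print(s['time'],p,p[:2]@JX,p[:2]@JY,s['force'],s['finger_gap'])
d=snap('wrist','w10.png')
```

```text
16.85 [0.54133131 0.02413084 0.23395698] 0.520741054966919 0.14983538658339 [-9.44144342  1.22831257 24.70752356] 0.05314279783949011
```

View pics/w10.png

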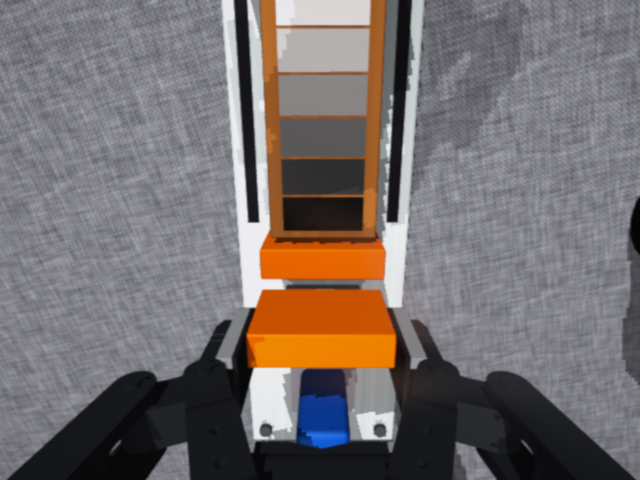

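drive_tool:
  rotation:
    - [0,0,0]
    - [0,0,0]
    - [0,0,0]
    - [0,0,0]
    - [0,0,0]
    - [0,0,0]
  travel:
    - [0,0,-0.5]
    - [0,0,-1.0]
    - [0.2,0,0]
    - [0,0,0]
    - [0,0,0]
    - [0,0,0]
  grip: [0.6,0.6,0.6,0.6,0.6,0.6]

```text
time: 17.5
tool_pos: [0.5422, 0.0266, 0.2466]
ee_rot: [[0.234, 0.972, -0.001], [0.972, -0.234, -0.0], [-0.0, -0.001, -1.0]]
force: [-0.4, -0.5, -0.7]
finger_gap: 0.0534
```

Run:
```python
from h import *
s=r.get_state(); p=s['tool_pos'];print(s['time'],p,p[:2]@JX,p[:2]@JY,np.round(s['ee_rot'],4).tolist(),s['force'],s['finger_gap'])
d=snap('wrist','w11.png')
im=d['frame']
print([(row,im[row,320].tolist()) for row in list(range(262,300,1))+list(range(330,340))+list(range(362,371))])
cv2.imwrite('pics/w11c.png',cv2.resize(cv2.cvtColor(im[230:380,230:415],cv2.COLOR_RGB2BGR),None,fx=4,fy=4,interpolation=cv2.INTER_CUBIC))
```

```text
17.5 [0.54224773 0.02657225 0.2465665 ] 0.5210622139661746 0.15242327933324573 [[0.2337, 0.9723, -0.0007], [0.9723, -0.2337, -0.0], [-0.0002, -0.0006, -1.0]] [-0.41839597 -0.47195444 -0.72391917] 0.053374923079601816
[(262, [229, 99, 0]), (263, [229, 98, 0]), (264, [229, 98, 0]), (265, [229, 98, 0]), (266, [229, 98, 0]), (267, [228, 98, 0]), (268, [228, 97, 0]), (269, [228, 98, 0]), (270, [228, 98, 0]), (271, [228, 98, 0]), (272, [217, 93, 0]), (273, [160, 83, 43]), (274, [114, 98, 91]), (275, [102, 104, 104]), (276, [101, 105, 105]), (277, [101, 104, 105]), (278, [101, 104, 106]), (279, [95, 98, 100]), (280, [76, 76, 78]), (281, [54, 53, 54]), (282, [46, 43, 46]), (283, [47, 43, 45]), (284, [45, 42, 44]), (285, [45, 42, 44]), (286, [45, 41, 44]), (287, [48, 43, 44]), (288, [96, 51, 36]), (289, [174, 72, 7]), (290, [195, 79, 0]), (291, [197, 80, 0]), (292, [198, 80, 0]), (293, [198, 80, 0]), (294, [198, 80, 0]), (295, [198, 80, 0]), (296, [198, 80, 0]), (297, [197, 80, 0]), (298, [198, 79, 0]), (299, [197, 79, 0]), (330, [199, 81, 0]), (331, [198, 80, 0]), (332, [199, 80, 0]), (333, [206, 85, 0]), (334, [227, 107, 0]), (335, [236, 131, 0]), (336, [237, 138, 0]), (337, [237, 135, 0]), (338, [238, 132, 0]), (339, [238, 131, 0]), (362, [237, 128, 0]), (363, [237, 127, 0]), (364, [237, 128, 0]), (365, [236, 127, 0]), (366, [229, 119, 0]), (367, [171, 82, 20]), (368, [81, 42, 43]), (369, [33, 28, 49]), (370, [27, 26, 49])]
```

View pics/w11c.png

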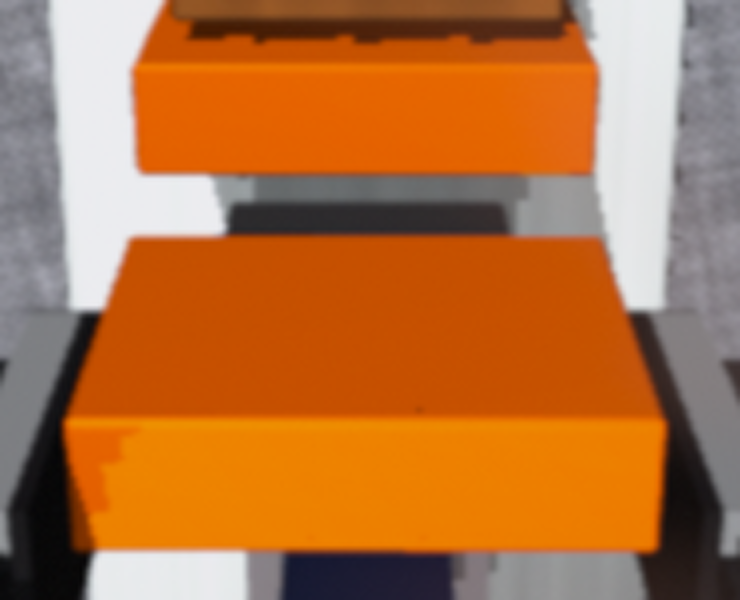

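Run:
```python
from h import *
s=r.get_state();z0=s['tool_pos'][2]
d=snap('wrist')
for n,px,z in [('A far',(246.3,320),.052),('A near',(272.8,320),.052),('jaw bot',(280.3,320),.013),('held far',(334,320),z0-.1468),('held near',(366.8,320),z0-.1468),('held bottom far',(288.6,320),z0-.1868)]:
    P=onz(d,px,z)[:2]; print(n,np.round([P@JX-.5197,P@JY-.1458],4))
```

```text
A far [-0.0007  0.0336]
A near [-0.0007  0.0205]
jaw bot [-0.0008 -0.0003]
held far [-0.0006  0.0169]
held near [-0.0006  0.0033]
held bottom far [-0.0007  0.016 ]
```

drive_tool:
  rotation:
    - [0,0,0]
    - [0,0,0]
    - [0,0,0]
    - [0,0,0]
    - [0,0,0]
    - [0,0,0]
  travel:
    - [0,0,0.5]
    - [0,0,0.5]
    - [0,0,0.5]
    - [0,0,0.5]
    - [0,0,0]
    - [0,0,0]
  grip: [0.6,0.6,0.6,0.6,0.6,0.6]

```text
time: 18.2
tool_pos: [0.5423, 0.0266, 0.2267]
ee_rot: [[0.234, 0.972, -0.001], [0.972, -0.234, -0.0], [-0.0, -0.0, -1.0]]
force: [0.3, 0.5, 0.1]
finger_gap: 0.0534
```

Past the jaw's top edge with no force; going on down.

drive_tool:
  rotation:
    - [0,0,0]
    - [0,0,0]
    - [0,0,0]
    - [0,0,0]
    - [0,0,0]
    - [0,0,0]
    - [0,0,0]
  travel:
    - [0,0,0.5]
    - [0,0,0.5]
    - [0,0,0.5]
    - [0,0,0.5]
    - [0,0,0.3]
    - [0,0,0]
    - [0,0,0]
  grip: [0.6,0.6,0.6,0.6,0.6,0.6,0.6]

```text
time: 18.9
tool_pos: [0.5424, 0.0266, 0.2038]
ee_rot: [[0.234, 0.972, -0.0], [0.972, -0.234, -0.0], [-0.0, -0.0, -1.0]]
force: [-0.6, 1.0, 0.1]
finger_gap: 0.0533
```

drive_tool:
  rotation:
    - [0,0,0]
    - [0,0,0]
    - [0,0,0]
    - [0,0,0]
  travel:
    - [0,0,0.3]
    - [0,0,0.15]
    - [0,0,0]
    - [0,0,0]
  grip: [0.6,0.6,0.6,0.6]

```text
time: 19.3
tool_pos: [0.5424, 0.0266, 0.1995]
ee_rot: [[0.234, 0.972, 0.0], [0.972, -0.234, -0.0], [0.0, 0.0, -1.0]]
force: [-0.5, 0.0, 0.6]
finger_gap: 0.053
```

drive_tool:
  rotation:
    - [0,0,0]
    - [0,0,0]
    - [0,0,0]
    - [0,0,0]
    - [0,0,0]
    - [0,0,0]
    - [0,0,0]
    - [0,0,0]
  travel:
    - [0,0,0.04]
    - [0,0,0]
    - [0,0,0]
    - [0,0,0]
    - [0,0,0]
    - [0,0,-1]
    - [0,0,-3]
    - [0,0,-4]
  grip: [0.6,0.3,0.25,0.2,0.2,0.2,0.2,0]

```text
time: 20.1
tool_pos: [0.5416, 0.0265, 0.2789]
ee_rot: [[0.234, 0.972, -0.004], [0.972, -0.234, -0.0], [-0.001, -0.004, -1.0]]
force: [1.4, 0.6, 0.7]
finger_gap: 0.0807
```

Run:
```python
from h import *
s=r.get_state(); p=s['tool_pos'];print(s['time'],p,p[:2]@JX,p[:2]@JY,np.round(s['ee_rot'],4).tolist(),s['force'],s['finger_gap'])
d=snap('wrist','w12.png')
```

```text
20.1 [0.5416159  0.02654274 0.27893591] 0.5204547323319734 0.15224708417992275 [[0.2338, 0.9723, -0.0038], [0.9723, -0.2338, -0.0001], [-0.001, -0.0037, -1.0]] [1.35021926 0.63491827 0.69808279] 0.0806632022968933
```

View pics/w12.png

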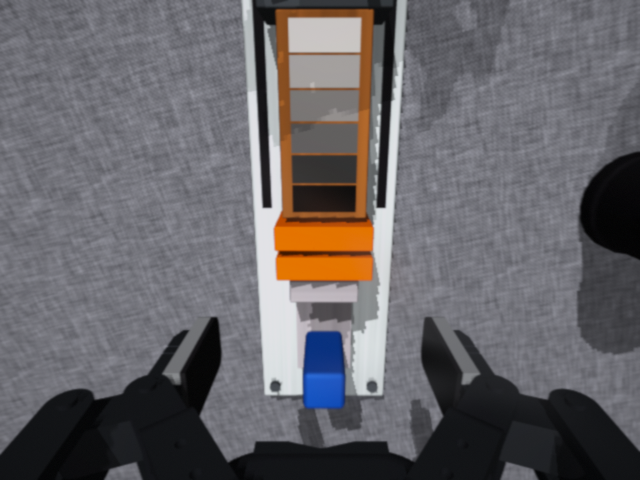

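drive_tool:
  rotation:
    - [0,0,0]
    - [0,0,0]
    - [0,0,0]
    - [0,0,0]
    - [0,0,0]
    - [0,0,0]
    - [0,0,0]
  travel:
    - [-3.1,0,0]
    - [-3.15,0,0]
    - [0,0,2]
    - [0,0,2]
    - [0,0,0]
    - [0,0,0]
    - [0,0,0]
  grip: [0,0,0,0,0,0,0]

```text
time: 20.85
tool_pos: [0.5282, -0.0341, 0.24]
ee_rot: [[0.233, 0.972, 0.001], [0.972, -0.233, -0.0], [0.0, 0.001, -1.0]]
force: [0.2, 0.2, -0.1]
finger_gap: 0.0851
```

Run:
```python
from h import *
s=r.get_state(); p=s['tool_pos'];print(s['time'],p,p[:2]@JX,p[:2]@JY,np.round(s['ee_rot'],4).tolist(),s['force'],s['finger_gap'])
d=snap('wrist','w13.png')
```

```text
20.85 [ 0.52822603 -0.03405133  0.23998795] 0.521580222754776 0.09020143072508244 [[0.2335, 0.9724, 0.0014], [0.9724, -0.2335, -0.0001], [0.0002, 0.0014, -1.0]] [ 0.18195783  0.1908428  -0.1009378 ] 0.0851221097621038
```

View pics/w13.png

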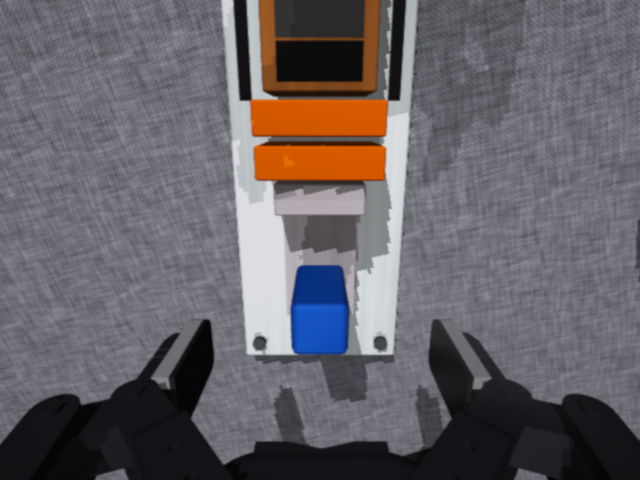

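Run:
```python
from h import *
s=r.get_state(); p=s['tool_pos'];R=s['ee_rot']
d=snap('wrist')
for px in [(308,320),(353,320),(340,291),(340,349)]:
    P=onz(d,px,.074); print(np.round(R.T@(P-p),4))
```

```text
[ 0.0105 -0.0019  0.166 ]
[-0.0105 -0.0019  0.166 ]
[-0.0043 -0.0139  0.166 ]
[-0.0043  0.0101  0.1661]
```

drive_tool:
  rotation:
    - [0,0,0]
    - [0,0,0]
    - [0,0,0]
    - [0,0,0]
  travel:
    - [0,0,1]
    - [0,0,1.7]
    - [0,0,0]
    - [0,0,0]
  grip: [0,0,0,0]

```text
time: 21.35
tool_pos: [0.5276, -0.0341, 0.2117]
ee_rot: [[0.234, 0.972, -0.001], [0.972, -0.234, 0.0], [-0.0, -0.001, -1.0]]
force: [-0.9, -0.3, 0.3]
finger_gap: 0.0851
```

drive_tool:
  rotation:
    - [0,0,0]
    - [0,0,0]
    - [0,0,0]
    - [0,0,0]
    - [0,0,0]
    - [0,0,0]
    - [0,0,0]
    - [0,0,0]
  travel:
    - [0,-0.08,0]
    - [0,0,0]
    - [0,0,0]
    - [0,0,0]
    - [0,0,0]
    - [0,0,0]
    - [0,0,0]
    - [0,0,0]
  grip: [0.4,0.6,0.8,0.8,0.8,0.8,0.8,0.8]
  newtons: 50

```text
time: 22.15
tool_pos: [0.5275, -0.0341, 0.2125]
ee_rot: [[0.234, 0.972, 0.002], [0.972, -0.234, -0.0], [0.0, 0.002, -1.0]]
force: [2.6, -1.0, 5.9]
finger_gap: 0.0234
```

drive_tool:
  rotation:
    - [0,0,0]
    - [0,0,0]
    - [0,0,0]
    - [0,0,0]
    - [0,0,0]
  travel:
    - [0.15,0,0]
    - [0.15,0,0]
    - [0.15,0,0]
    - [0.15,0,0]
    - [0,0,0]
  grip: [0.8,0.8,0.8,0.8,0.8]

```text
time: 22.65
tool_pos: [0.529, -0.0282, 0.2125]
ee_rot: [[0.234, 0.972, 0.002], [0.972, -0.234, -0.0], [0.0, 0.002, -1.0]]
force: [3.7, -1.3, 6.0]
finger_gap: 0.0235
```

Run:
```python
from h import *
s=r.get_state(); p=s['tool_pos'];print(s['time'],p,p[:2]@JX,p[:2]@JY,s['force'],s['force'][:2]@JY)
d=snap('wrist','w14.png')
```

```text
22.65 [ 0.52896599 -0.02820011  0.21250672] 0.5209338060652102 0.09606372040614133 [ 3.70677554 -1.26937737  5.96428614] -0.36897481046756136
```

View pics/w14.png

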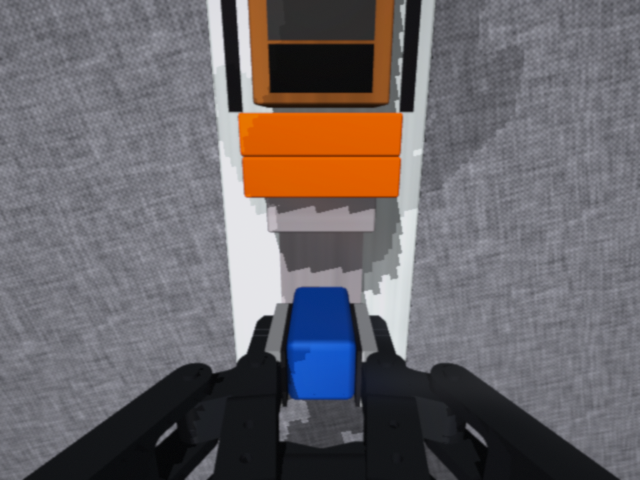

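drive_tool:
  rotation:
    - [0,0,0]
    - [0,0,0]
    - [0,0,0]
  travel:
    - [0.1,0,0]
    - [0.1,0,0]
    - [0,0,0]
  grip: [0.8,0.8,0.8]

```text
time: 23.0
tool_pos: [0.5294, -0.0263, 0.2125]
ee_rot: [[0.234, 0.972, 0.002], [0.972, -0.234, -0.0], [0.0, 0.002, -1.0]]
force: [1.8, -1.9, 5.1]
finger_gap: 0.0231
```

drive_tool:
  rotation:
    - [0,0,0]
    - [0,0,0]
  travel:
    - [0.1,0,0]
    - [0,0,0]
  grip: [0.8,0.8]

```text
time: 23.2
tool_pos: [0.5296, -0.0254, 0.2125]
ee_rot: [[0.234, 0.972, 0.002], [0.972, -0.234, -0.0], [-0.0, 0.002, -1.0]]
force: [2.4, -2.0, 6.2]
finger_gap: 0.0233
```

drive_tool:
  rotation:
    - [0,0,0]
    - [0,0,0]
    - [0,0,0]
  travel:
    - [0.05,0,0]
    - [0.03,0,0]
    - [0,0,0]
  grip: [0.8,0.8,0.8]

```text
time: 23.5
tool_pos: [0.5297, -0.0252, 0.2125]
ee_rot: [[0.234, 0.972, 0.001], [0.972, -0.234, -0.001], [-0.001, 0.001, -1.0]]
force: [1.6, -7.2, 6.4]
finger_gap: 0.0234
```

drive_tool:
  rotation:
    - [0,0,0]
    - [0,0,0]
    - [0,0,0]
  travel:
    - [0.03,0,0]
    - [0,0,0]
    - [0,0,0]
  grip: [0.8,0.8,0.8]

```text
time: 23.8
tool_pos: [0.5297, -0.0252, 0.2125]
ee_rot: [[0.234, 0.972, 0.001], [0.972, -0.234, -0.001], [-0.001, 0.001, -1.0]]
force: [1.2, -9.7, 6.0]
finger_gap: 0.0236
```

Run:
```python
from h import *
for i in range(4):
    s=r.get_state(); p=s['tool_pos'];print(s['time'],np.round(p,4),round(p[:2]@JY,4),np.round(s['force'],1),s['force'][:2]@JY,s['moment'])
    d=snap('wrist','w15.png')
d=snap('scene','s15.png')
```

```text
23.8 [ 0.5297 -0.0252  0.2125] 0.0992 [ 1.2 -9.7  6. ] -9.114055150525392 [-1.2425058   0.10135168  0.02538598]
23.85 [ 0.5297 -0.0251  0.2125] 0.0992 [ 0.8 -9.3  5.5] -8.887839175379026 [-1.2257975   0.12829016  0.11045881]
23.9 [ 0.5297 -0.0251  0.2125] 0.0992 [ 0.8 -8.9  7.1] -8.483002038293472 [-1.28526627  0.07734323  0.0156956 ]
23.95 [ 0.5297 -0.0251  0.2125] 0.0992 [ 1.3 -9.1  6.6] -8.53086697466718 [-1.17166469  0.02406589  0.03350619]
```

View pics/w15.png

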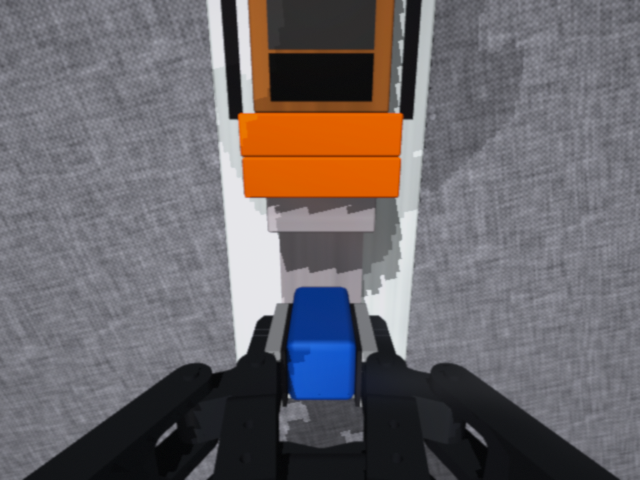

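drive_tool:
  rotation:
    - [0,0,0]
    - [0,0,0]
    - [0,0,0]
    - [0,0,0]
    - [0,0,0]
  travel:
    - [0.02,0,0]
    - [0,0,0]
    - [0,0,0]
    - [0,0,0]
    - [0,0,0]
  grip: [0.8,0.8,0.8,0.8,0.8]

```text
time: 24.55
tool_pos: [0.5297, -0.0251, 0.2125]
ee_rot: [[0.234, 0.972, 0.001], [0.972, -0.234, -0.002], [-0.001, 0.001, -1.0]]
force: [0.4, -10.8, 7.2]
finger_gap: 0.0236
```

View pics/s15.png

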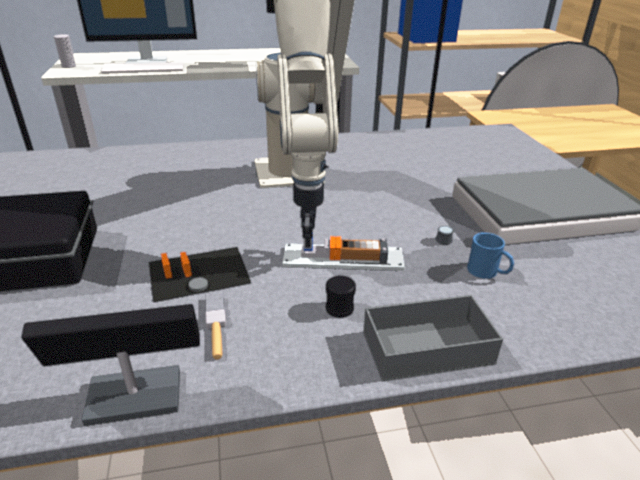

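Run:
```python
from h import *
for i in range(3):
    s=r.get_state(); print(s['time'],s['tool_pos'][:2]@JY,s['force'][:2]@JY); d=snap('wrist')
r.sign_off()
```

```text
24.55 0.09924519476656415 -10.446164258445256
24.6 0.09925440291490485 -9.269952041186965
24.65 0.099238201349408 -9.76452110083036
the job is handed in; nothing more can be done
```

I placed two orange shims upright in the gap, which I measured at about 37 mm. Then I gripped the blue post and pushed the jaw about 9 mm until it closed on the stack. I handed the job in at 24.7 s, still holding the post.

**Last checks:**
- **Push:** the wrist force along the jig read 9.3–10.4 N, and the tool was steady.
- **Stack:** the wrist picture showed both shims square and touching between the jaw and the target, with the jaw far from its end stop.
- **Other things:** in the scene picture the lens, cap, loupe, brush and mug looked to be in the same places as at the start. I did not measure them.

**What went wrong:** on the first try, the second shim came down on the jaw's top edge with about 25 N. I lifted it, moved it 2 mm towards the fence and set it down without force. The first shim still stood and the second had not slipped in the grip.

**Not checked:** the contact forces between shim and target and between target and fence can't be read directly. I only infer them from the wrist force. `r.sign_off()` gives no verdict.

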